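# Sort inspected brackets into the pass drawer and the reject tray

### The arm

A 6-joint arm with a two-finger parallel gripper is mounted at the origin on a cart in front of the work surface, level with it; the furniture and walls round the work are solid. World frame = base frame: x ahead of the robot, y to its left, z up, the work surface at z = 0. Lengths are in m, angles in rad, forces in N, time in s.
With the tool pointing down it reaches from about 0.25 to 0.725 m from the base axis. Payload 4 kg.
Tool frame: the origin (TCP) lies midway between the tips of the shut fingers; the grasp point (between the pads) lies 19 mm behind it; z points along the fingers, y is the line along which they close (so a half turn about z gives the same grasp; the last joint's range is limited). The gripper opens to 85 mm and grips with 20 to 120 N. Pads are 22 mm wide; open, the fingers measure 114 mm over their backs; the gripper's body (76 mm by 85 mm) begins 54 mm behind the grasp point. The pads swing forward as they close: fully open they stand 13 mm farther back than shut.
Start: joints at [-1.183, 0.241, 0.005, 1.335, 0, 1.571], TCP at [0.189, -0.463, 0.231] pointing down, gripper open.
Joint ranges: [-2.72, 2.72], [-1.05, 1.87], [-1.09, 1.28], [-1.99, 2.15], [-1.42, 1.44], [-3.14, 3.14]. Speed limits (rad/s): [2.79, 2.79, 3.14, 3.14, 3.14, 3.14].

### API

Orientations are given as a unit quaternion [x, y, z, w].
In Python, from workcell import bot gives the robot as it stands.
- The arm moves only by the tool play_rows, never from a script. Its argument "moves" is a list of rows, each a list of 3 entries, a list of its own where there are three numbers: the opening, from -1 (shut) to 1 (fully open), then the shift along the tool's x, y, z in cm, then the turn, a rotation vector about the tool's x, y, z in rad. A call has 1 to 12 rows; each row shifts and turns the commanded pose from where the row before left it, along the tool's axes as they then stand; what a row does not reach is not made up. A row lasts 1/12 s, in which the tool goes at most 41.7 mm and 7.16 degrees, less where a joint would pass 70% of its speed; a pose out of reach is approached as far as the arm can. A call is refused whole if a number of a shift passes 4.17 or a number of a turn 0.125, either way. A call with a gripper value outside its range is refused whole. The fingers move at their own pace and stop on an object; the grip force is fixed at half the most. Time passes only in rows, so rows that do not move let the fingers close. It gives the time, the measured TCP pose, the force and the opening at its end, in the units of the state.
- bot.get_obs(): the state, without advancing time (a new reading comes with each control period).
- bot.camera(name): name is "scene" or "top"; returns (picture, depth): 400x640x3 uint8, red, green, blue; 400x640 float32, m along the optical axis (not along the pixel's ray), 0 where there is no reading.
- bot.camera_info(name): a dict with "K" (3x3 intrinsics, pixels), "world_from_camera" (4x4, takes a point from camera to world coordinates). Camera axes: x right, y up, looking along -z (the intrinsics and any distortion apply to the point x, -y, -z); pixel columns grow to the right and rows downward; lengths in m; the calibration is good to about 2 mm. A picture is of the moment at which its call begins. camera_info takes no time and is no camera call.
- bot.job_done(): hands the job in, once; it reports no verdict.
The state is a dict: "clock": time; "joint_pos": joint angles; "joint_vel": joint speeds; "tau": joint torques, N m; "eef_pos": TCP position; "tool_rot": TCP orientation; "ft_force": force on the tool from outside, world axes, zero at the start; "ft_torque": the same for the moment, N m; "grip_width": finger opening in m.
Only numpy, scipy, OpenCV 4.12 (cv2) and the standard library are available. Lean on these libraries where they do the work, as an engineer would, in place of code of your own. Each camera call takes 0.05 s, during which the arm holds its last target. There are 200 camera calls.

### The job

The U-channel brackets on the bench have been inspected: pull the cabinet's drawer right out to its stop and lay every green-tagged bracket in a pass nest in it, and lay every red-tagged bracket in a nest of the red reject tray, one bracket to a nest and settled fully down in it. With all the green ones in, shut the drawer fully. Leave the untagged channel and the oil can alone.

Things in the scene. Friction and masses are not known exactly. Their poses are not given: they have to be found in the camera images.
- green_1: U-channel bracket of rusty iron, 34 (x) x 89 (y, its length) x 27 mm (z), about 0.2 kg, with a green tag: a green plate along the floor of the channel and a green patch on both outer sides. Starts lying on the bench, open side up. Origin: centre of its underside; walls 5 mm thick run along y, floor 6 mm thick. May be absent (None).
- green_1_mid (a point): centre of the outer envelope of bracket green_1, 13.5 mm above its origin along its z; same axes; None if absent
- green_2: U-channel bracket of rusty iron, 34 (x) x 89 (y, its length) x 27 mm (z), about 0.2 kg, with a green tag: a green plate along the floor of the channel and a green patch on both outer sides. Starts lying on the bench, open side up. Origin: centre of its underside; walls 5 mm thick run along y, floor 6 mm thick. May be absent (None).
- green_2_mid (a point): centre of the outer envelope of bracket green_2, 13.5 mm above its origin along its z; same axes; None if absent
- green_3: U-channel bracket of rusty iron, 34 (x) x 89 (y, its length) x 27 mm (z), about 0.2 kg, with a green tag: a green plate along the floor of the channel and a green patch on both outer sides. Starts lying on the bench, open side up. Origin: centre of its underside; walls 5 mm thick run along y, floor 6 mm thick. May be absent (None).
- green_3_mid (a point): centre of the outer envelope of bracket green_3, 13.5 mm above its origin along its z; same axes; None if absent
- red_1: U-channel bracket of rusty iron, 34 (x) x 89 (y, its length) x 27 mm (z), about 0.2 kg, with a red tag: a red plate along the floor of the channel and a red patch on both outer sides. Starts lying on the bench, open side up. Origin: centre of its underside; walls 5 mm thick run along y, floor 6 mm thick. May be absent (None).
- red_1_mid (a point): centre of the outer envelope of bracket red_1, 13.5 mm above its origin along its z; same axes; None if absent
- red_2: U-channel bracket of rusty iron, 34 (x) x 89 (y, its length) x 27 mm (z), about 0.2 kg, with a red tag: a red plate along the floor of the channel and a red patch on both outer sides. Starts lying on the bench, open side up. Origin: centre of its underside; walls 5 mm thick run along y, floor 6 mm thick. May be absent (None).
- red_2_mid (a point): centre of the outer envelope of bracket red_2, 13.5 mm above its origin along its z; same axes; None if absent
- pass_1 (a point): pass nest 1 in the drawer: centre of its floor; moves with the drawer. A pocket 108 mm along its x (the drawer's travel, -x outward) by 52 mm along y, between battens 8 mm high; a bracket lies with its length along x. Nests are 65 mm apart along y, clear of the cabinet only when fully out. Drawer walls rise 36 mm above this floor, 46 mm beside the outer nest centres; front panel 50 mm.
- pass_2 (a point): pass nest 2 in the drawer: centre of its floor; moves with the drawer. A pocket 108 mm along its x (the drawer's travel, -x outward) by 52 mm along y, between battens 8 mm high; a bracket lies with its length along x. Nests are 65 mm apart along y, clear of the cabinet only when fully out. Drawer walls rise 36 mm above this floor, 46 mm beside the outer nest centres; front panel 50 mm.
- pass_3 (a point): pass nest 3 in the drawer: centre of its floor; moves with the drawer. A pocket 108 mm along its x (the drawer's travel, -x outward) by 52 mm along y, between battens 8 mm high; a bracket lies with its length along x. Nests are 65 mm apart along y, clear of the cabinet only when fully out. Drawer walls rise 36 mm above this floor, 46 mm beside the outer nest centres; front panel 50 mm.
- reject_1 (a point): reject nest 1 in the red tray: centre of its floor, 18 mm above the bench. A pocket 108 mm along its x by 52 mm along its y between ribs 8 mm high; a bracket lies in it with its length along x. The two nests lie 65 mm apart along y. The tray is fixed on the bench and measures 136 x 145 x 26 mm.
- reject_2 (a point): reject nest 2 in the red tray: centre of its floor, 18 mm above the bench. A pocket 108 mm along its x by 52 mm along its y between ribs 8 mm high; a bracket lies in it with its length along x. The two nests lie 65 mm apart along y. The tray is fixed on the bench and measures 136 x 145 x 26 mm.
- cab_drawer0 (a joint): travel of the cabinet's one drawer in m: 0 is shut, 0.134 is fully out at its stop; it starts nearly shut and slides with about 3 N of friction and stays where it is left
- cab_drawer0_handle (a point): middle of the drawer's steel bar handle: a round bar 11 mm thick and 120 mm long along its y, 35 mm in front of the green drawer front, 44 mm above the bench and 36 mm below the cabinet's top; x points into the cabinet, so the drawer is pulled along -x. It moves with the drawer.
- cab: low grey parts cabinet fixed on the bench, 200 x 270 x 80 mm (x, y, z) with the green drawer front on its -x side; origin: centre of its underside. An old post vise stands at the front edge of the bench between the cabinet and the brackets, up to 180 mm above the bench and reaching to about x = 0.53 m: carry parts well above or behind it.
- plain_channel: bystander: longer slotted U-channel without a tag, 29 x 140 (y) x 36 mm, lying on the bench; origin: centre of its underside
- oil_can: bystander: oil can with a long spout, 76 x 84 x 151 mm, standing; origin: centre of its underside

How it is judged:
By the outcome, as a careful person would: the job done as asked, in the order asked, and still so for the second after the job is handed in, with the robot touching nothing.
Of green_1, green_2, green_3 only 2 to 3 are there at a start; the rules pass over those that are not, and their reading is None.
Of red_1, red_2 only 1 to 2 are there at a start; the rules pass over those that are not, and their reading is None.
At some moment in a run one of green_1, green_2, green_3, red_1, red_2 may be knocked a few centimetres aside while the robot is not near it.
Once in a run the grip may slacken for a moment while it holds something.
It also fails if it takes over 210 s, if anything falls off the work surface, if the arm or the gripper's body presses on something with over 40 N, if the wrist force passes 120 N, or if a joint passes its speed limit or range.

## Working session

There is one attempt and no reset: what is moved stays moved. The work goes in short steps, Python scripts to look and compute and a tool call to move; the robot and the scene stay as the last step left them, time stands still between calls to the robot, and variables do not carry over. Pictures are saved under pics/ and viewed, on a budget of 14 in all, crops included, one or two more only if the job needs it, and the job is handed in when it is done.

Besides the shell and the picture viewer there is one more tool, called after "Call:" as a command line: name --argument value ..., lists and objects as JSON in quotes. play_rows: Moves the arm, as the interface text tells. Its arguments: {"type":"object","properties":{"moves":{"type":"array"}},"required":["moves"]}

```bash
mkdir -p pics; ls
cat > h.py <<'E'
import numpy as np, cv2
from workcell import bot
def shot(n,f=None):
    im,d=bot.camera(n); I=bot.camera_info(n)
    if f: cv2.imwrite('pics/'+f,im[:,:,::-1])
    return im,d,np.array(I['K']),np.array(I['world_from_camera']),I
def cloud(d,K,T):
    v,u=np.mgrid[:d.shape[0],:d.shape[1]]
    P=np.stack([(u-K[0,2])/K[0,0]*d,-(v-K[1,2])/K[1,1]*d,-d],-1)
    return P@T[:3,:3].T+T[:3,3]
E
python3 - <<'E'
from h import *
for n in('top','scene'):
    im,d,K,T,I=shot(n,n+'1.png'); print(n,I)
print(bot.get_obs())
E
```

```text
pics
top {'K': array([[463.70031163,   0.        , 318.97100167],
       [  0.        , 463.70031163, 199.34357607],
       [  0.        ,   0.        ,   1.        ]]), 'world_from_camera': array([[-0.01343582,  0.99564483, -0.09225432,  0.49392265],
       [-0.99982594, -0.01457186, -0.01165156,  0.08504393],
       [-0.01294513,  0.09208172,  0.9956673 ,  1.28596099],
       [ 0.        ,  0.        ,  0.        ,  1.        ]])}
scene {'K': array([[477.29946672,   0.        , 322.42083806],
       [  0.        , 477.29946672, 194.35579742],
       [  0.        ,   0.        ,   1.        ]]), 'world_from_camera': array([[-0.7919311 ,  0.34621085, -0.50297433, -0.05413826],
       [-0.6103104 , -0.42297672,  0.66978498,  0.95859343],
       [ 0.0191404 ,  0.83739402,  0.5462645 ,  0.74712444],
       [ 0.        ,  0.        ,  0.        ,  1.        ]])}
{'clock': 0.1, 'joint_pos': array([-1.18297192e+00,  2.41333210e-01,  3.84753807e-03,  1.33521599e+00,
       -5.61709455e-06,  1.57081799e+00]), 'joint_vel': array([-0.00096311, -0.00195665,  0.00447601, -0.00092394,  0.00169543,
       -0.00050692]), 'tau': array([ 6.73195227e-04, -3.73137510e+01,  2.53010291e+01,  1.08764763e-02,
        1.50819155e-04,  3.46942571e-06]), 'eef_pos': array([ 0.18886758, -0.4623328 ,  0.23049985]), 'tool_rot': array([ 9.81259509e-01,  1.92688526e-01, -1.86343910e-04, -9.34267114e-04]), 'ft_force': array([-0.08430915,  0.44579412, -0.25286416]), 'ft_torque': array([-0.02981456, -0.01677442,  0.05592122]), 'grip_width': 0.08556350765993244}
```

View pics/top1.png

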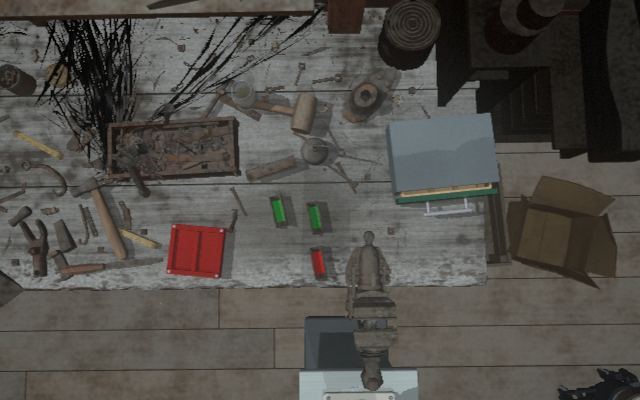

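View pics/scene1.png

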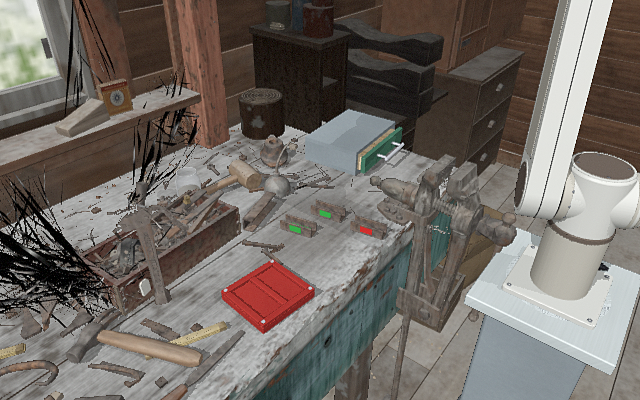

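Top view: greens at about (279,211) and (317,217), red at (319,263), tray at (197,250), handle at (446,210), and the vise at (370,270) between them. The scene view agrees: 2 green and 1 red.

```bash
cat >> h.py <<'E'
def ray(uv,K,T,z):
    uv=np.atleast_2d(uv).astype(float); r=np.c_[(uv[:,0]-K[0,2])/K[0,0],-(uv[:,1]-K[1,2])/K[1,1],-np.ones(len(uv))]@T[:3,:3].T
    return T[:3,3]+r*((z-T[2,3])/r[:,2])[:,None]
def mask(im,c):
    h=cv2.cvtColor(im,cv2.COLOR_RGB2HSV); H,S,V=h[...,0],h[...,1],h[...,2]
    return (((H>50)&(H<70)&(S>170)&(V>90)) if c=='g' else (((H<4)|(H>176))&(S>170)&(V>90))).astype(np.uint8)
def blobs(im,c,amin=12):
    n,l,s,ce=cv2.connectedComponentsWithStats(mask(im,c))
    return [(l==i,s[i],ce[i]) for i in range(1,n) if s[i,4]>=amin]
E
python3 - <<'E'
from h import *
im,d,K,T,_=shot('top'); P=cloud(d,K,T)
for c in 'gr':
    for m,s,ce in blobs(im,c):
        p=P[m&(d>0)]; q=np.median(p,0)
        v,u=np.nonzero(m); w=ray(np.c_[u,v],K,T,q[2]); r=cv2.minAreaRect((w[:,:2]*1000).astype(np.float32))
        print('top',c,s,ce.round(1),'z',q[2].round(4),'rect',np.round(r[0],1),np.round(r[1],1),round(r[2],1))
        if s[4]>1000: print(np.percentile(p[:,2],[1,5,25,50,75,95,99]).round(4))
# cabinet / handle
for name,(u0,u1,v0,v1) in dict(cab=(400,490,125,175),handle=(420,480,196,220),bench=(230,300,180,200)).items():
    p=P[v0:v1,u0:u1].reshape(-1,3); print(name,np.percentile(p[:,2],[5,25,50,75,95]).round(4))
hp=P[196:222,415:485]; dd=d[196:222,415:485]
sel=(hp[...,2]>0.035)&(hp[...,2]<0.056)&(hp[...,0]<0.50)
print(hp[sel].min(0),hp[sel].max(0),np.median(hp[sel],0),sel.sum())
im,d,K,T,_=shot('scene'); P=cloud(d,K,T)
for c in 'gr':
    for m,s,ce in blobs(im,c): print('scene',c,s,ce.round(1),np.median(P[m&(d>0)],0).round(4))
E
```

```text
top r [ 168  224   55   53 2170] [196.1 250.1] z 0.0209 rect [477.1 438.5] [141.7 132.2] 83.9
[0.0128 0.0149 0.0178 0.0209 0.0255 0.0292 0.031 ]
top r [313 252  11  22 157] [318.1 262.2] z 0.0077 rect [439.4 104.8] [57.4 20.4] 10.6
cab [0.0761 0.0783 0.0799 0.0815 0.084 ]
handle [-0.0044 -0.0015  0.0012  0.0467  0.0674]
bench [-0.0131 -0.0024 -0.0002  0.0019  0.0083]Traceback (most recent call last):
  File "<stdin>", line 14, in <module>
    return umr_minimum(a, axis, None, out, keepdims, initial, where)
ValueError: zero-size array to reduction operation minimum which has no identity
```

Run:
```python
import cv2
a=cv2.imread('pics/top1.png')
t=cv2.resize(a[180:300,150:350],None,fx=4,fy=4)
b=cv2.resize(a[170:230,380:510],None,fx=4,fy=4,interpolation=cv2.INTER_NEAREST)
import numpy as np
o=np.zeros((480+0,800,3),np.uint8);o[:480]=t
cv2.imwrite('pics/crop1.png',o);cv2.imwrite('pics/crop2.png',b)
```

```text
(no output)
```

View pics/crop1.png

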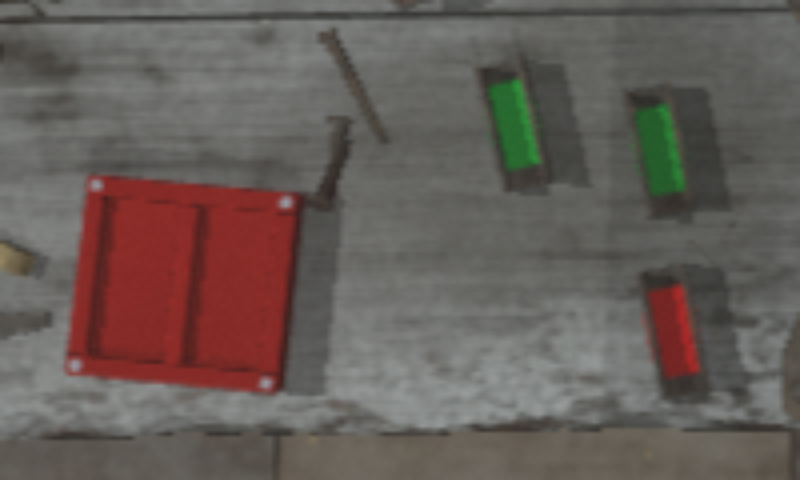

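View pics/crop2.png

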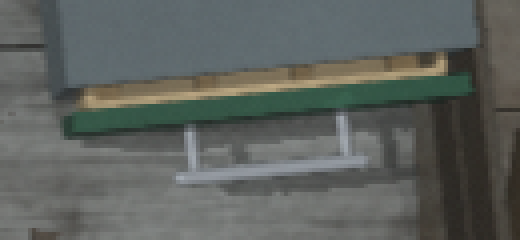

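Crops: both greens and the red lie open side up with their length roughly along world x. The tray ribs separate two nests, and the handle bar runs from (424,215) to (472,210) with the drawer slightly open.

```bash
sed -i 's/(H>50)&(H<70)&(S>170)&(V>90)/(H>50)\&(H<72)\&(S>150)\&(V>75)/' h.py
python3 - <<'E'
from h import *
D={n:shot(n) for n in('top','scene')}
print(cv2.cvtColor(D['top'][0],cv2.COLOR_RGB2HSV)[211,279])
for n,(im,d,K,T,_) in D.items():
    P=cloud(d,K,T)
    for c in 'gr':
        for m,s,ce in blobs(im,c):
            q=np.median(P[m&(d>0)],0); v,u=np.nonzero(m)
            if n=='scene': print(n,c,s,ce.round(1),q.round(4)); continue
            w=ray(np.c_[u,v],K,T,.021 if s[4]>1000 else .007); r=cv2.minAreaRect((w[:,:2]*1000).astype(np.float32))
            print(n,c,s,ce.round(1),'dz',q[2].round(4),'ctr',(w.mean(0)*1000).round(1),np.round(r[1],1),round(r[2],1))
im,d,K,T,_=D['top']
P=cloud(d,K,T)
# tray screws (white corners)
h=cv2.cvtColor(im,cv2.COLOR_RGB2HSV)
sc=((h[...,1]<60)&(h[...,2]>150)).astype(np.uint8); 
n,l,s,ce=cv2.connectedComponentsWithStats(sc)
for i in range(1,n):
    if s[i,4]>=3 and 150<ce[i,0]<250 and 210<ce[i,1]<290: print('screw',ce[i].round(1),ray(ce[i],K,T,.026).round(4),P[int(ce[i,1]),int(ce[i,0])].round(4))
# cabinet top: depth > 0.07 region
m=((abs(P[...,2]-.08)<.012)).astype(np.uint8); m[:,:385]=0;m[:, 505:]=0;m[:110]=0;m[195:]=0
m=cv2.morphologyEx(m,cv2.MORPH_OPEN,np.ones((7,7)))
v,u=np.nonzero(m); r=cv2.minAreaRect((ray(np.c_[u,v],K,T,.08)[:,:2]*1000).astype(np.float32)); print('cab',r)
# handle: light pixels
roi=(h[...,1]<60)&(h[...,2]>125); roi[:206]=0;roi[220:]=0;roi[:,:420]=0;roi[:,476:]=0
v,u=np.nonzero(roi); w=ray(np.c_[u,v],K,T,.047)
print('handle',cv2.minAreaRect((w[:,:2]*1000).astype(np.float32)),np.c_[u,v].min(0),np.c_[u,v].max(0),'dz',np.median(P[roi][:,2]))
E
```

```text
[ 63 159 104]
top g [273 200  11  22 140] [278.  210.4] dz 0.0075 ctr [583.3 213.9   7. ] [57.3 19.1] 12.6
top g [310 207  11  21 102] [314.9 216.4] dz 0.0079 ctr [565.4 111.8   7. ] [54.8 19. ] 10.6
top r [ 168  224   56   53 2173] [196.2 250.1] dz 0.0209 ctr [477.4 435.9  21. ] [141.9 132.2] 84.0
top r [313 252  11  22 160] [318.1 262.3] dz 0.0077 ctr [439.5 104.6   7. ] [57.5 20.4] 10.6
scene g [320 210  11   8  52] [324.8 213.5] [0.5585 0.1297 0.014 ]
scene g [290 225  11   8  54] [295.1 228.7] [0.5768 0.2297 0.0139]
scene r [360 226  12   9  65] [365.5 230.3] [0.4347 0.1224 0.0135]
scene r [ 221  260   93   73 3704] [267.4 295. ] [0.4685 0.4473 0.0191]
cab ((726.2685546875, -227.7154541015625), (185.95082092285156, 271.91546630859375), 4.8637471199035645)
handle ((568.5397338867188, -240.04360961914062), (130.7945098876953, 34.74653244018555), 89.1930923461914) [422 206] [471 219] dz 0.04785911607197657
```

```bash
cat >> h.py <<'E'
from scipy.spatial.transform import Rotation as R
def to(xyz,yaw,z_only=False):
    """shift in present tool axes (cm), turn of tool (rotvec) so tool y has world yaw (deg), pointing down"""
    o=bot.get_obs(); A=R.from_quat(o['tool_rot']); a=np.radians(yaw)
    y=np.array([np.cos(a),np.sin(a),0]); z=np.array([0,0,-1.]); B=R.from_matrix(np.c_[np.cross(y,z),y,z])
    s=np.array(xyz)-o['eef_pos']
    print('t',round(o['clock'],1),'pos',o['eef_pos'].round(4),'w',round(o['grip_width'],4),'F',o['ft_force'].round(1),'q6',o['joint_pos'].round(2)[-1])
    print(' turn',(A.inv()*B).as_rotvec().round(3),'| shift now-axes cm',(A.inv().apply(s)*100).round(2),'| shift after-turn axes',(B.inv().apply(s)*100).round(2))
E
python3 - <<'E'
from h import *
im,d,K,T,_=shot('top');P=cloud(d,K,T)
c=np.array([[96,185],[286,202],[75,366],[266,382]])/4-.375+[150,180]; w=ray(c,K,T,.026); m=w.mean(0)
ax=(w[0]+w[1]-w[2]-w[3]); print('tray',m.round(4),'yaw',np.degrees(np.arctan2(ax[1],ax[0])),'dims',np.linalg.norm(w[0]-w[1]),np.linalg.norm(w[0]-w[2]))
b=np.array([[177,179],[367,160]])/4-.375+[380,170]; w=ray(b,K,T,.049); print('bar',w.round(4),w.mean(0).round(4),np.linalg.norm(w[0]-w[1]))
e=np.array([[65,122],[472,80]])/4-.375+[380,170]; w=ray(e,K,T,.075); v=w[0]-w[1]; print('front',w.round(4),'yaw',np.degrees(np.arctan2(-v[0],v[1])))
# vise extents
q=P[225:320,335:410].reshape(-1,3)
for zz in(.03,.1,.15): k=q[q[:,2]>zz]; print('vise>',zz,k.min(0).round(3),k.max(0).round(3))
# scene view handle
to([.50,-.24,.23],5)
cv2.imwrite('pics/sc2.png',cv2.resize(shot('scene')[0][100:200,300:460,::-1],None,fx=5,fy=5))
E
```

```text
tray [0.4764 0.4383 0.026 ] yaw -5.906137849791359 dims 0.13057763317426188 0.12259249271597208
bar [[ 0.5642 -0.1793  0.049 ]
 [ 0.5751 -0.3059  0.049 ]] [ 0.5697 -0.2426  0.049 ] 0.12698898480268334
front [[ 0.6011 -0.102   0.075 ]
 [ 0.6248 -0.3683  0.075 ]] yaw 5.08212129587421
vise> 0.03 [ 0.313 -0.088  0.03 ] [0.522 0.085 1.286]
vise> 0.1 [ 0.313 -0.078  0.101] [0.494 0.085 1.286]
vise> 0.15 [ 0.313 -0.078  0.15 ] [0.494 0.085 1.286]
t 0.3 pos [ 0.189  -0.4627  0.231 ] w 0.0853 F [-0.  -0.1  0.3] q6 1.57
 turn [-1.00e-03 -0.00e+00 -1.27e+00] | shift now-axes cm [37.21 -8.85  0.11] | shift after-turn axes [19.47 32.92  0.1 ]
```

View pics/sc2.png

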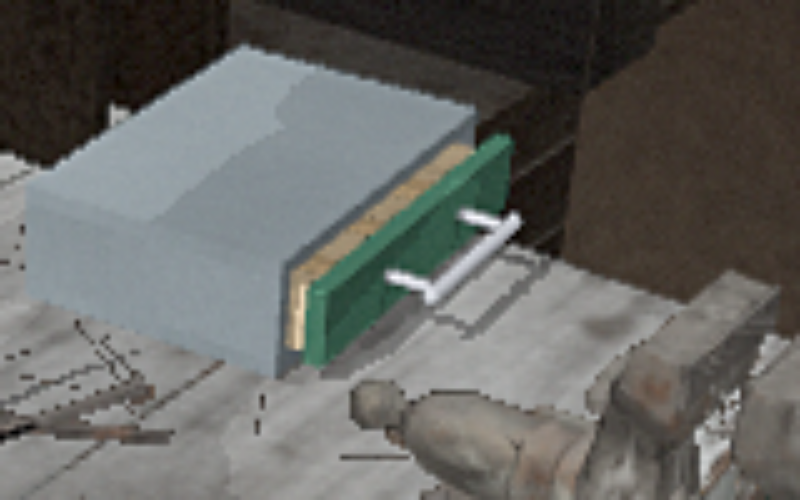

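Scene crop: the bar spans about (386,159) to (403,144) in full-image pixels, with the drawer slightly out. I'll turn to the handle direction first.

Call:
play_rows --moves '[[-0.45,[0,0,0],[0,0,-0.1155]],[-0.45,[0,0,0],[0,0,-0.1155]],[-0.45,[0,0,0],[0,0,-0.1155]],[-0.45,[0,0,0],[0,0,-0.1155]],[-0.45,[0,0,0],[0,0,-0.1155]],[-0.45,[0,0,0],[0,0,-0.1155]],[-0.45,[0,0,0],[0,0,-0.1155]],[-0.45,[0,0,0],[0,0,-0.1155]],[-0.45,[0,0,0],[0,0,-0.1155]],[-0.45,[0,0,0],[0,0,-0.1155]],[-0.45,[0,0,0],[0,0,-0.1155]]]'

```text
clock: 1.27
eef_pos: [0.1891, -0.4629, 0.2313]
tool_rot: [0.673, 0.739, 0.0, -0.0]
ft_force: [0.7, 0.4, 0.4]
grip_width: 0.0232
```

Call:
play_rows --moves '[[-0.45,[1.62,3.0,0],[0,0,0]],[-0.45,[1.62,3.0,0],[0,0,0]],[-0.45,[1.62,3.0,0],[0,0,0]],[-0.45,[1.62,3.0,0],[0,0,0]],[-0.45,[1.62,3.0,0],[0,0,0]],[-0.45,[1.62,3.0,0],[0,0,0]],[-0.45,[1.62,3.0,0],[0,0,0]],[-0.45,[1.62,3.0,0],[0,0,0]],[-0.45,[1.62,3.0,0],[0,0,0]],[-0.45,[1.62,3.0,0],[0,0,0]],[-0.45,[1.62,3.0,0],[0,0,0]],[-0.45,[0,0,0],[0,0,0]]]'

```text
clock: 2.27
eef_pos: [0.5067, -0.253, 0.2307]
tool_rot: [0.673, 0.739, 0.001, 0.0]
ft_force: [-0.8, -0.8, 1.2]
grip_width: 0.0234
```

Run:
```python
from h import *
to([.5697,-.2426,.11],5)
# two-view triangulation of the bar ends
import itertools
def line(n,uv):
    I=bot.camera_info(n);K=np.array(I['K']);T=np.array(I['world_from_camera']);a=ray(uv,K,T,0.)[0];return T[:3,3],a-T[:3,3]
for a,b in(((423.9,214.4),(385.8,159.2)),((471.4,209.6),(403.2,143.4))):
    o1,d1=line('top',a);o2,d2=line('scene',b); s=np.linalg.lstsq(np.c_[d1,-d2],o2-o1,rcond=None)[0]
    p,q=o1+s[0]*d1,o2+s[1]*d2; print(((p+q)/2).round(4),np.linalg.norm(p-q).round(4))
```

```text
t 2.3 pos [ 0.5067 -0.253   0.2307] w 0.0234 F [-0.8 -0.8  1.2] q6 1.01
 turn [ 0.002 -0.001  0.007] | shift now-axes cm [ 0.43  6.34 12.08] | shift after-turn axes [ 0.49  6.36 12.07]
[ 0.5637 -0.1808  0.0444] 0.0018
[ 0.5748 -0.3076  0.0449] 0.0015
```

Call:
play_rows --moves '[[-0.45,[0.15,3.15,0],[0,0,0]],[-0.45,[0.15,3.15,0],[0,0,0]],[-0.45,[0,0,3],[0,0,0]],[-0.45,[0,0,3],[0,0,0]],[-0.45,[0,0,3],[0,0,0]],[-0.45,[0,0,3],[0,0,0]],[-0.45,[0,0,0],[0,0,0]]]'

```text
clock: 2.85
eef_pos: [0.5599, -0.2462, 0.1041]
tool_rot: [0.676, 0.737, -0.002, -0.006]
ft_force: [-1.3, 1.0, -1.3]
grip_width: 0.0234
```

Run:
```python
from h import *
to([.5693,-.2436,.028],5)
```

```text
t 2.9 pos [ 0.5599 -0.2462  0.1041] w 0.0234 F [-1.3  1.  -1.3] q6 1.07
 turn [-0.012 -0.006  0.   ] | shift now-axes cm [0.13 1.04 7.6 ] | shift after-turn axes [0.18 0.95 7.61]
```

Call:
play_rows --moves '[[-0.45,[0.1,0.9,0],[-0.012,-0.006,0]],[-0.45,[0,0,0],[0,0,0]],[-0.45,[0,0,0],[0,0,0]]]'

```text
clock: 3.1
eef_pos: [0.5757, -0.2469, 0.1143]
tool_rot: [0.675, 0.737, 0.003, 0.009]
ft_force: [-0.2, 0.0, -0.2]
grip_width: 0.0239
```

Run:
```python
from h import *
to([.5693,-.2436,.028],5)
```

```text
t 3.1 pos [ 0.5757 -0.2469  0.1143] w 0.0239 F [-0.2  0.  -0.2] q6 1.08
 turn [0.017 0.009 0.001] | shift now-axes cm [ 0.46 -0.75  8.61] | shift after-turn axes [ 0.39 -0.61  8.63]
```

Call:
play_rows --moves '[[-0.45,[0.3,-0.6,0],[0.017,0.009,0]],[-0.45,[0,0,1.5],[0,0,0]],[-0.45,[0,0,1.5],[0,0,0]],[-0.45,[0,0,0],[0,0,0]],[-0.45,[0,0,0],[0,0,0]],[-0.45,[0,0,0],[0,0,0]],[-0.45,[0,0,0],[0,0,0]]]'

```text
clock: 3.68
eef_pos: [0.5681, -0.2441, 0.0829]
tool_rot: [0.676, 0.737, -0.0, -0.002]
ft_force: [-0.7, 0.3, 0.0]
grip_width: 0.0237
```

Run:
```python
from h import *
to([.5693,-.2436,.028],5)
```

```text
t 3.7 pos [ 0.5681 -0.2441  0.0829] w 0.0237 F [-0.7  0.3  0. ] q6 1.08
 turn [-0.003 -0.002  0.   ] | shift now-axes cm [0.03 0.14 5.48] | shift after-turn axes [0.04 0.13 5.49]
```

Aligned. Descend, close, settle.

Call:
play_rows --moves '[[-0.45,[0,0.1,1.4],[0,0,0]],[-0.45,[0,0,1.4],[0,0,0]],[-0.45,[0,0,1.4],[0,0,0]],[-0.45,[0,0,1.3],[0,0,0]],[-0.45,[0,0,0],[0,0,0]],[-0.45,[0,0,0],[0,0,0]],[-1,[0,0,0],[0,0,0]],[-1,[0,0,0],[0,0,0]],[-1,[0,0,0],[0,0,0]],[-1,[0,0,0],[0,0,0]]]'

```text
clock: 4.52
eef_pos: [0.5693, -0.2438, 0.0278]
tool_rot: [0.675, 0.737, -0.0, -0.001]
ft_force: [1.8, 0.3, 3.7]
grip_width: 0.009
```

Call:
play_rows --moves '[[-1,[0,-0.6,0],[0,0,0]],[-1,[0,-1.1,0],[0,0,0]],[-1,[0,-1.1,0],[0,0,0]],[-1,[0,-1.1,0],[0,0,0]],[-1,[0,-1.1,0],[0,0,0]],[-1,[0,-1.1,0],[0,0,0]],[-1,[0,-1.1,0],[0,0,0]],[-1,[0,-1.1,0],[0,0,0]],[-1,[0,-1.0,0],[0,0,0]],[-1,[0,-0.6,0],[0,0,0]],[-1,[0,0,0],[0,0,0]],[-1,[0,0,0],[0,0,0]]]'

```text
clock: 5.52
eef_pos: [0.4679, -0.2525, 0.0277]
tool_rot: [0.676, 0.737, -0.002, -0.003]
ft_force: [-2.7, 1.2, 9.2]
grip_width: 0.0086
```

Call:
play_rows --moves '[[-1,[0,-0.5,0],[0,0,0]],[-1,[0,-0.4,0],[0,0,0]],[-1,[0,0,0],[0,0,0]],[-1,[0,0,0],[0,0,0]],[-1,[0,0,0],[0,0,0]]]'

```text
clock: 5.93
eef_pos: [0.4601, -0.2532, 0.0277]
tool_rot: [0.676, 0.737, -0.001, -0.002]
ft_force: [-1.2, 0.9, 7.6]
grip_width: 0.0085
```

Call:
play_rows --moves '[[-1,[0,-0.4,0],[0,0,0]],[-1,[0,-0.4,0],[0,0,0]],[-1,[0,0,0],[0,0,0]],[-1,[0,0,0],[0,0,0]],[-1,[0,0,0],[0,0,0]]]'

```text
clock: 6.35
eef_pos: [0.4523, -0.2538, 0.0277]
tool_rot: [0.676, 0.737, -0.001, -0.002]
ft_force: [0.7, 0.2, 7.3]
grip_width: 0.0089
```

Call:
play_rows --moves '[[-1,[0,-0.4,0],[0,0,0]],[-1,[0,-0.4,0],[0,0,0]],[-1,[0,0,0],[0,0,0]],[-1,[0,0,0],[0,0,0]],[-1,[0,0,0],[0,0,0]]]'

```text
clock: 6.77
eef_pos: [0.4524, -0.2539, 0.0278]
tool_rot: [0.674, 0.738, 0.005, 0.002]
ft_force: [20.0, 3.7, -8.4]
grip_width: 0.0088
```

At the stop (20 N at x=0.452). Ease off, open slightly, lift.

Call:
play_rows --moves '[[-1,[0,0.6,0],[0,0,0]],[-0.45,[0,0,0],[0,0,0]],[-0.45,[0,0,0],[0,0,0]],[-0.45,[0,0,-1.5],[0,0,0]],[-0.45,[0,0,-3],[0,0,0]],[-0.45,[0,0,-4],[0,0,0]],[-0.45,[0,0,-4],[0,0,0]],[-0.45,[0,0,-4],[0,0,0]],[0.3,[0,0,-4],[0,0,0]],[0.3,[0,0,-4],[0,0,0]],[0.3,[0,0,0],[0,0,0]],[0.3,[0,0,0],[0,0,0]]]'

```text
clock: 7.77
eef_pos: [0.4518, -0.2554, 0.274]
tool_rot: [0.676, 0.737, -0.001, -0.001]
ft_force: [-0.7, -0.2, -0.4]
grip_width: 0.0558
```

Run:
```python
from h import *
to([.4387,.105,.25],101)
im,d,K,T,_=shot('top'); cv2.imwrite('pics/t3.png',cv2.resize(im[110:230,370:530,::-1],None,fx=5,fy=5))
im2,*_=shot('scene'); cv2.imwrite('pics/s3.png',cv2.resize(im2[100:220,290:450,::-1],None,fx=5,fy=5))
P=cloud(d,K,T)
for c in 'g':
    for m,s,ce in blobs(im,c): 
        v,u=np.nonzero(m); print(s,ray(np.c_[u,v],K,T,.007).mean(0).round(4))
```

```text
t 7.8 pos [ 0.4518 -0.2554  0.274 ] w 0.0558 F [-0.7 -0.2 -0.4] q6 0.97
 turn [-1.000e-03 -1.000e-03 -1.676e+00] | shift now-axes cm [36.01  1.82  2.4 ] | shift after-turn axes [-5.59 35.62  2.4 ]
[273 200  11  21 127] [0.5846 0.2144 0.007 ]
[310 207  11  20  99] [0.5654 0.1116 0.007 ]
```

View pics/t3.png

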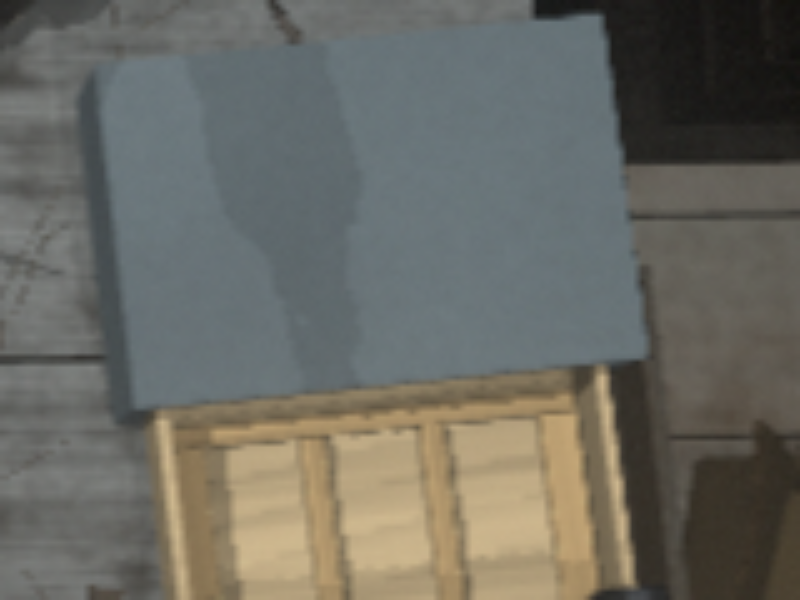

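View pics/s3.png

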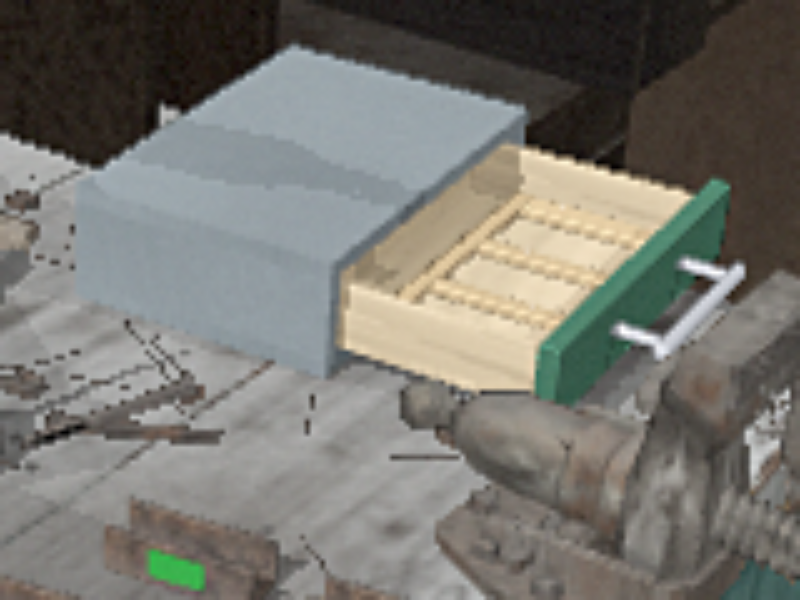

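The drawer is fully out with its three nests visible (top view). The vise nose is close to the front left corner. Now the red bracket.

Call:
play_rows --moves '[[0.5,[3,0.15,0],[0,0,0]],[0.5,[3,0.15,0],[0,0,0]],[0.5,[3,0.15,0],[0,0,0]],[0.5,[3,0.15,0],[0,0,0]],[0.5,[3,0.15,0],[0,0,0]],[0.5,[3,0.15,0],[0,0,0]],[0.5,[3,0.15,0],[0,0,0]],[0.5,[3,0.15,0],[0,0,0]],[0.5,[3,0.15,0],[0,0,0]],[0.5,[3,0.15,0],[0,0,0]],[0.5,[3,0.15,0],[0,0,0]],[0.5,[3,0.15,0],[0,0,0]]]'

```text
clock: 8.87
eef_pos: [0.4362, 0.1066, 0.2702]
tool_rot: [0.676, 0.737, -0.003, -0.004]
ft_force: [0.1, -0.8, -0.5]
grip_width: 0.0644
```

Call:
play_rows --moves '[[0.5,[0,0,0],[0,0,-0.12]],[0.5,[0,0,0],[0,0,-0.12]],[0.5,[0,0,0],[0,0,-0.12]],[0.5,[0,0,0],[0,0,-0.12]],[0.5,[0,0,0],[0,0,-0.12]],[0.5,[0,0,0],[0,0,-0.12]],[0.5,[0,0,0],[0,0,-0.12]],[0.5,[0,0,0],[0,0,-0.12]],[0.5,[0,0,0],[0,0,-0.12]],[0.5,[0,0,0],[0,0,-0.12]],[0.5,[0,0,0],[0,0,-0.12]],[0.5,[0,0,0],[0,0,-0.12]]]'

```text
clock: 9.87
eef_pos: [0.4365, 0.1051, 0.2701]
tool_rot: [0.019, 1.0, 0.0, -0.005]
ft_force: [-0.9, 0.9, 0.1]
grip_width: 0.0642
```

Call:
play_rows --moves '[[0.5,[0,0,0],[0,0,-0.12]],[0.5,[0,0,0],[0,0,-0.115]],[0.5,[0,0,0],[0,0,0]],[0.5,[0,0,0],[0,0,0]],[0.5,[0,0,0],[0,0,0]]]'

```text
clock: 10.28
eef_pos: [0.4374, 0.1055, 0.2715]
tool_rot: [-0.094, 0.996, 0.001, -0.004]
ft_force: [0.6, -0.7, 0.2]
grip_width: 0.0639
```

Run:
```python
from h import *
D={n:shot(n) for n in('top','scene')}
for n,(im,d,K,T,_) in D.items():
    P=cloud(d,K,T)
    for c in 'gr':
        for m,s,ce in blobs(im,c):
            q=np.median(P[m&(d>0)],0); v,u=np.nonzero(m)
            print(n,c,s[4],q.round(4),(ray(np.c_[u,v],K,T,.007).mean(0)*1000).round(1))
to([.4387,.105,.10],101)
im,d,K,T,_=D['top'];cv2.imwrite('pics/t4.png',cv2.resize(im[150:230,380:510,::-1],None,fx=6,fy=6))
P=cloud(d,K,T)
for v in (200,208): print(v,[(u,P[v,u].round(3).tolist()) for u in range(404,496,8)])
```

```text
top g 75 [0.59   0.2135 0.0077] [587.8 213.2   7. ]
top g 144 [0.5639 0.1119 0.0072] [564.4 112.7   7. ]
top r 2180 [0.4777 0.4372 0.0209] [477.4 440.2   7. ]
scene g 52 [0.5581 0.1299 0.0152] [565.  121.4   7. ]
scene g 54 [0.5777 0.23   0.0148] [583.5 222.4   7. ]
scene r 65 [0.4344 0.122  0.0141] [439.8 114.4   7. ]
scene r 3677 [0.4684 0.4472 0.0191] [478.9 436.6   7. ]
t 10.4 pos [0.4378 0.1056 0.2722] w 0.0639 F [-0.   0.4 -0. ] q6 0.04
 turn [ 0.003 -0.006 -0.002] | shift now-axes cm [-0.18 -0.14 17.21] | shift after-turn axes [-0.08 -0.08 17.22]
200 [(404, [0.605, -0.13, 0.033]), (412, [0.605, -0.154, 0.025]), (420, [0.605, -0.176, 0.021]), (428, [0.605, -0.198, 0.02]), (436, [0.604, -0.219, 0.026]), (444, [0.604, -0.241, 0.024]), (452, [0.604, -0.262, 0.024]), (460, [0.604, -0.285, 0.022]), (468, [0.603, -0.306, 0.023]), (476, [0.603, -0.329, 0.019]), (484, [0.602, -0.346, 0.033]), (492, [0.599, -0.358, 0.06])]
208 [(404, [0.581, -0.126, 0.058]), (412, [0.584, -0.155, 0.015]), (420, [0.583, -0.176, 0.02]), (428, [0.583, -0.197, 0.02]), (436, [0.583, -0.219, 0.018]), (444, [0.583, -0.241, 0.019]), (452, [0.582, -0.263, 0.019]), (460, [0.582, -0.283, 0.023]), (468, [0.581, -0.305, 0.022]), (476, [0.581, -0.328, 0.02]), (484, [0.58, -0.346, 0.031]), (492, [0.578, -0.356, 0.062])]
```

View pics/t4.png

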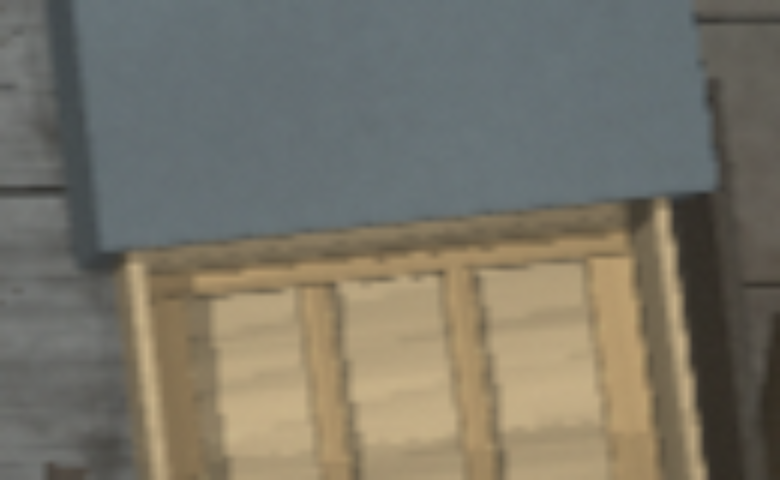

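The drawer nests' far half is visible; the floor is about z=0.02 and wall tops are about 0.06. The red bracket hasn't moved. Descend onto it.

Call:
play_rows --moves '[[0.5,[-0.1,-0.1,3.5],[0.003,-0.006,0]],[0.5,[0,0,3.5],[0,0,0]],[0.5,[0,0,3.5],[0,0,0]],[0.5,[0,0,3.5],[0,0,0]],[0.5,[0,0,3.5],[0,0,0]],[0.5,[0,0,2.5],[0,0,0]],[0.5,[0,0,0],[0,0,0]],[0.5,[0,0,0],[0,0,0]],[0.5,[0,0,0],[0,0,0]],[0.5,[0,0,0],[0,0,0]]]'

```text
clock: 11.22
eef_pos: [0.4413, 0.1057, 0.0749]
tool_rot: [-0.096, 0.995, 0.001, 0.003]
ft_force: [0.4, 0.3, -0.0]
grip_width: 0.0639
```

Run:
```python
from h import *
im=shot('scene')[0]; cv2.imwrite('pics/s4.png',cv2.resize(im[150:250,280:440,::-1],None,fx=5,fy=5))
to([.4387,.105,.006],101)
```

```text
t 11.3 pos [0.4413 0.1056 0.0749] w 0.0638 F [0.3 0.4 0.3] q6 0.04
 turn [ 0.001  0.006 -0.001] | shift now-axes cm [ 0.3  -0.02  6.89] | shift after-turn axes [ 0.26 -0.02  6.89]
```

View pics/s4.png

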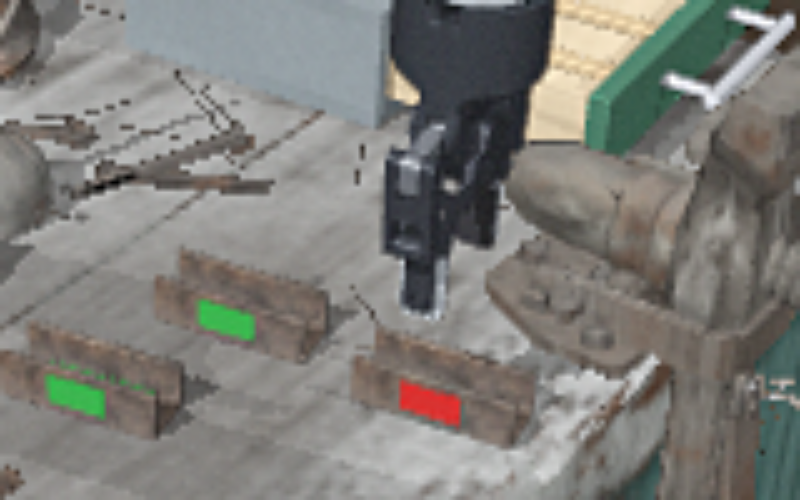

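Gripper straddles the red bracket's line; the vise plate is nearby on the -y side. Check its clearance.

Run:
```python
from h import *
im,d,K,T,_=shot('scene');P=cloud(d,K,T)
for (cx,cy) in [(490,285),(515,190),(640,365),(570,350),(660,360),(545,240),(430,310)]:
    v,u=150+cy//5,280+cx//5; print((cx,cy),P[v,u].round(3),im[v,u])
```

```text
(490, 285) [0.467 0.011 0.012] [122 113 103]
(515, 190) [ 0.469 -0.009  0.063] [98 96 90]
(640, 365) [ 0.376  0.006 -0.002] [197 198 199]
(570, 350) [0.405 0.031 0.008] [114 102  93]
(660, 360) [ 0.371 -0.007 -0.004] [109  95  84]
(545, 240) [ 0.469 -0.051  0.009] [103  98  92]
(430, 310) [0.426 0.142 0.085] [128 132 140]
```

Vise edge is at y≤0.035, so there is clearance (finger back reaches about 0.06). Descend and grip.

Call:
play_rows --moves '[[0.5,[0.25,0,2],[0.001,0.006,0]],[0.5,[0,0,2],[0,0,0]],[0.5,[0,0,1.8],[0,0,0]],[0.5,[0,0,1.1],[0,0,0]],[0.5,[0,0,0],[0,0,0]],[0.5,[0,0,0],[0,0,0]],[0.0,[0,0,0],[0,0,0]],[-0.2,[0,0,0],[0,0,0]],[-1,[0,0,0],[0,0,0]],[-1,[0,0,0],[0,0,0]],[-1,[0,0,0],[0,0,0]],[-1,[0,0,0],[0,0,0]]]'

```text
clock: 12.32
eef_pos: [0.4381, 0.1049, 0.0054]
tool_rot: [-0.096, 0.995, -0.0, -0.001]
ft_force: [-1.7, -1.2, 6.0]
grip_width: 0.0331
```

Call:
play_rows --moves '[[-1,[0,0,0],[0,0,0]],[-1,[0,0,-1],[0,0,0]],[-1,[0,0,-2],[0,0,0]],[-1,[0,0,-3],[0,0,0]],[-1,[0,0,-3],[0,0,0]],[-1,[0,0,-2],[0,0,0]],[-1,[0,0,0],[0,0,0]],[-1,[0,0,0],[0,0,0]],[-1,[0,0,0],[0,0,0]]]'

```text
clock: 13.07
eef_pos: [0.4364, 0.1046, 0.1131]
tool_rot: [-0.096, 0.995, -0.001, -0.003]
ft_force: [-1.2, -0.3, -2.1]
grip_width: 0.0325
```

Run:
```python
from h import *
T0=np.array([.4770,.4383]); a=np.radians(-5.9); y=np.array([-np.sin(a),np.cos(a)])
print(T0+y*.0325,T0-y*.0325)
to([*(T0-y*.0325),.08],84)
im,d,K,T,_=shot('scene');P=cloud(d,K,T)
for m,s,ce in blobs(im,'r'): print('scene r',s,np.median(P[m&(d>0)],0).round(4))
m=[b for b in blobs(im,'r') if b[1][4]>1000][0]
```

```text
[0.48034076 0.47062784] [0.47365924 0.40597216]
t 13.1 pos [0.4364 0.1046 0.1131] w 0.0325 F [-1.2 -0.3 -2.1] q6 0.04
 turn [-0.001 -0.006  0.296] | shift now-axes cm [-9.42 28.87  3.24] | shift after-turn axes [-0.56 30.36  3.31]
scene r [ 222  261   92   72 3680] [0.4685 0.4471 0.0191]
```

Call:
play_rows --moves '[[-1,[0,0,0],[0,0,0.1]],[-1,[0,0,0],[0,0,0.1]],[-1,[0,0,0],[0,0,0.096]],[-1,[0,3.4,0],[0,0,0]],[-1,[0,3.4,0],[0,0,0]],[-1,[-0.2,3.4,0],[0,0,0]],[-1,[-0.2,3.4,0],[0,0,0]],[-1,[-0.2,3.4,0],[0,0,0]],[-1,[0,3.4,0],[0,0,0]],[-1,[0,3.4,0],[0,0,0]],[-1,[0,3.4,0],[0,0,0]],[-1,[0,3.1,0],[0,0,0]]]'

```text
clock: 14.12
eef_pos: [0.4735, 0.4068, 0.1105]
tool_rot: [0.052, 0.999, -0.002, -0.004]
ft_force: [1.0, 0.1, -1.7]
grip_width: 0.0327
```

Call:
play_rows --moves '[[-1,[0,0,2],[0,0,0]],[-1,[0,0,1],[0,0,0]],[-1,[0,0,0],[0,0,0]],[-1,[0,0,0],[0,0,0]],[-1,[0,0,0],[0,0,0]],[-1,[0,0,0],[0,0,0]]]'

```text
clock: 14.62
eef_pos: [0.4751, 0.4048, 0.0839]
tool_rot: [0.053, 0.999, -0.001, -0.002]
ft_force: [-0.6, 0.5, -2.7]
grip_width: 0.0326
```

Run:
```python
from h import *
to([.4737,.406,.026],84)
im=shot('scene')[0]; cv2.imwrite('pics/s5.png',cv2.resize(im[200:350,200:400,::-1],None,fx=4,fy=4))
```

```text
t 14.6 pos [0.4751 0.4048 0.0839] w 0.0326 F [-0.6  0.5 -2.7] q6 0.81
 turn [-0.001 -0.004 -0.001] | shift now-axes cm [0.13 0.11 5.8 ] | shift after-turn axes [0.15 0.11 5.79]
```

View pics/s5.png

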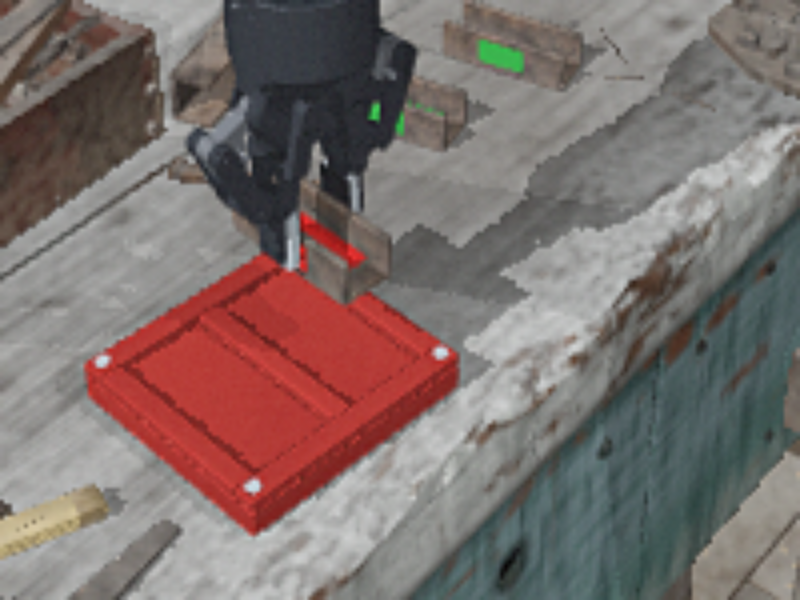

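The bracket is held level over the -y nest, and the fingertips are thin. Lower it.

Call:
play_rows --moves '[[-1,[0.1,0.1,1.5],[-0.001,-0.004,0]],[-1,[0,0,1.5],[0,0,0]],[-1,[0,0,1.4],[0,0,0]],[-1,[0,0,1],[0,0,0]],[-1,[0,0,0.4],[0,0,0]],[-1,[0,0,0.2],[0,0,0]],[-1,[0,0,0],[0,0,0]],[-1,[0,0,0],[0,0,0]],[-1,[0,0,0],[0,0,0]]]'

```text
clock: 15.42
eef_pos: [0.4743, 0.4071, 0.0241]
tool_rot: [0.052, 0.999, 0.0, 0.001]
ft_force: [-0.3, -0.9, -2.0]
grip_width: 0.0329
```

Still weight-bearing (−2 N); lower 1 mm more, then release and rise.

Call:
play_rows --moves '[[-1,[0,0,0.1],[0,0,0]],[-1,[0,0,0],[0,0,0]],[-0.1,[0,0,0],[0,0,0]],[0.1,[0,0,0],[0,0,0]],[0.1,[0,0,0],[0,0,0]],[0.1,[0,0,-1],[0,0,0]],[0.1,[0,0,-2],[0,0,0]],[0.5,[0,0,-4],[0,0,0]],[0.5,[0,0,-4],[0,0,0]],[0.5,[0,0,0],[0,0,0]],[0.5,[0,0,0],[0,0,0]],[0.5,[0,0,0],[0,0,0]]]'

```text
clock: 16.42
eef_pos: [0.4736, 0.4072, 0.1326]
tool_rot: [0.052, 0.999, 0.0, 0.0]
ft_force: [-0.2, 0.2, -1.4]
grip_width: 0.0644
```

Run:
```python
from h import *
to([.5815,.2135,.12],101)
D={n:shot(n) for n in('top','scene')}
for n,(im,d,K,T,_) in D.items():
    P=cloud(d,K,T)
    for c in 'gr':
        for m,s,ce in blobs(im,c): print(n,c,s[:],np.median(P[m&(d>0)],0).round(4))
im,d,K,T,_=D['top'];P=cloud(d,K,T)
cv2.imwrite('pics/t6.png',cv2.resize(im[160:270,380:510,::-1],None,fx=5,fy=5))
print(np.median(P[205:215,:,2][:, [424,426,446,448,468,470]],0).round(4))
cv2.imwrite('pics/s6.png',cv2.resize(D['scene'][0][200:350,200:400,::-1],None,fx=4,fy=4))
```

```text
t 16.4 pos [0.4736 0.4072 0.1326] w 0.0644 F [-0.2  0.2 -1.4] q6 0.81
 turn [ 0.001  0.    -0.296] | shift now-axes cm [-12.74 -18.15   1.25] | shift after-turn axes [ -6.89 -21.07   1.26]
top g [273 200  11  21 143] [0.5822 0.2138 0.0072]
top g [310 207  11  21 152] [0.5634 0.1119 0.0072]
top r [172 224  51  53 735] [0.5186 0.4321 0.0248]
top r [203 240   7   9  57] [0.4935 0.4085 0.0261]
scene g [320 210  11   8  52] [0.5586 0.1298 0.0144]
scene g [295 227   6   6  26] [0.5687 0.2283 0.0159]
scene r [260 261  10  11  56] [0.5294 0.3887 0.0253]
scene r [ 222  260   92   73 2849] [0.4618 0.4632 0.0199]
scene r [270 273  21  16  91] [0.4721 0.4012 0.0253]
scene r [267 278  10  12  54] [0.477  0.425  0.0326]
[0.0236 0.0196 0.0221 0.0225 0.0214 0.0206]
```

View pics/t6.png

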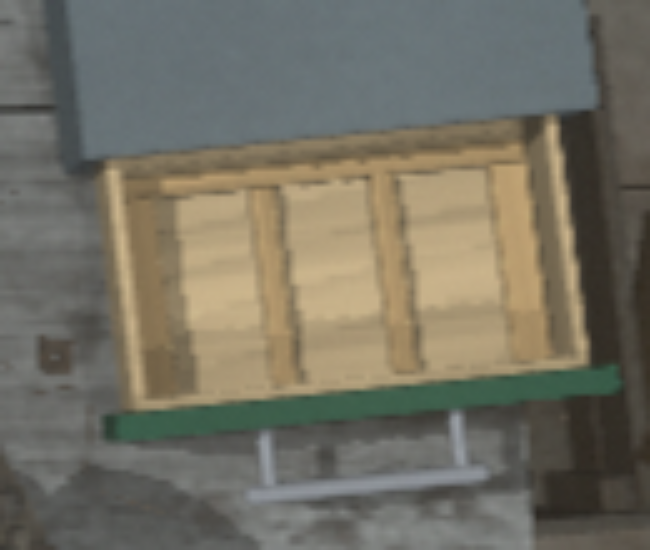

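View pics/s6.png

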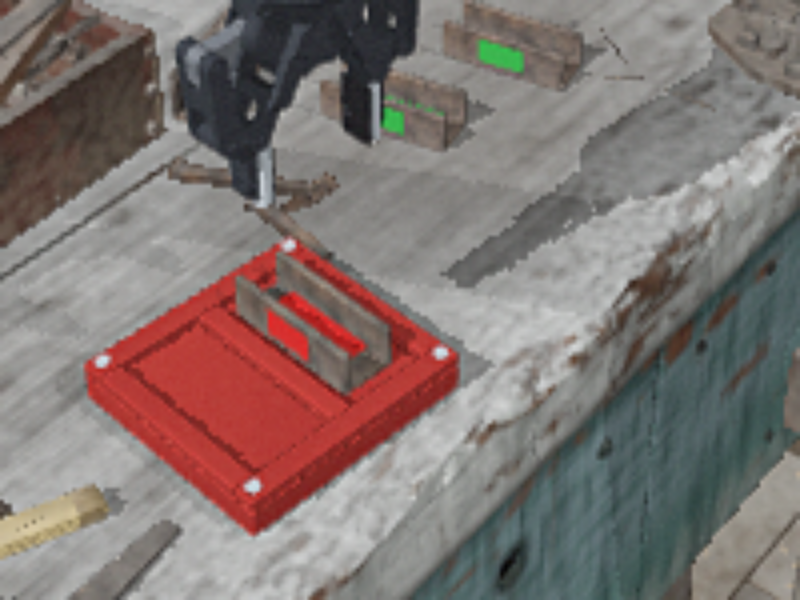

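Red bracket sits flat in its nest (plate z 0.0253, as expected). Drawer: batten mid-lines are at crop (275,286) and (395,274), and nest ends at about y=183 and y=378.

Run:
```python
from h import *
I=bot.camera_info('top');K=np.array(I['K']);T=np.array(I['world_from_camera'])
f=lambda p,z:ray(np.array(p)/5-.4+[380,160],K,T,z)
b=f([[275,286],[395,274],[265,190],[285,382],[385,178],[405,370]],.028); print(b.round(4))
c=(b[0]+b[1])/2; v=b[0]-b[1]; print('mid nest',c,'pitch',np.linalg.norm(v),'yaw',np.degrees(np.arctan2(-v[0],v[1])))
e=f([[326,182],[345,379]],.022); print('ends',e,np.linalg.norm(e[0]-e[1]),e.mean(0))
h=f([[249,495],[486,473]],.045); print('bar',h.mean(0)); 
w=f([[110,165],[132,405],[548,118],[582,362]],.064);print('walls',w.round(4))
```

```text
[[ 0.5585 -0.2125  0.028 ]
 [ 0.564  -0.2775  0.028 ]
 [ 0.6107 -0.209   0.028 ]
 [ 0.5066 -0.216   0.028 ]
 [ 0.6163 -0.2742  0.028 ]
 [ 0.5122 -0.2807  0.028 ]]
mid nest [ 0.56124759 -0.24502285  0.028     ] pitch 0.06520824604193055 yaw 4.9098068564099355
ends [[ 0.61517441 -0.24377649  0.022     ]
 [ 0.50783627 -0.24992061  0.022     ]] 0.10751384285490992 [ 0.56150534 -0.24684855  0.022     ]
bar [ 0.45200281 -0.25351629  0.045     ]
walls [[ 0.6219 -0.1194  0.064 ]
 [ 0.4953 -0.1271  0.064 ]
 [ 0.6434 -0.3511  0.064 ]
 [ 0.5146 -0.3627  0.064 ]]
```

Call:
play_rows --moves '[[0.5,[0,0,0],[0,0,-0.1]],[0.5,[0,0,0],[0,0,-0.1]],[0.5,[0,0,0],[0,0,-0.096]],[0.5,[-1,-3,0],[0,0,0]],[0.5,[-1,-3,0],[0,0,0]],[0.5,[-1,-3,0],[0,0,0]],[0.5,[-1,-3,0],[0,0,0]],[0.5,[-1,-3,0],[0,0,0]],[0.5,[-1,-3,0],[0,0,0]],[0.5,[-0.9,-3,0],[0,0,0]],[0.5,[0,0,1.2],[0,0,0]],[0.5,[0,0,0],[0,0,0]]]'

```text
clock: 17.52
eef_pos: [0.5801, 0.211, 0.1165]
tool_rot: [-0.094, 0.996, -0.001, -0.003]
ft_force: [-1.3, -0.3, -1.5]
grip_width: 0.0643
```

Call:
play_rows --moves '[[0.5,[0,0,2],[0,0,0]],[0.5,[0,0,2],[0,0,0]],[0.5,[0,0,0],[0,0,0]],[0.5,[0,0,0],[0,0,0]],[0.5,[0,0,0],[0,0,0]],[0.5,[0,0,0],[0,0,0]]]'

```text
clock: 18.02
eef_pos: [0.5819, 0.2145, 0.0815]
tool_rot: [-0.096, 0.995, -0.0, 0.001]
ft_force: [-0.4, -0.1, 0.0]
grip_width: 0.064
```

Run:
```python
from h import *
to([.5815,.2135,.006],101)
im,d,K,T,_=shot('scene');P=cloud(d,K,T)
for m,s,ce in blobs(im,'g'): print('scene',s,np.median(P[m&(d>0)],0).round(4))
```

```text
t 18.0 pos [0.5819 0.2145 0.0815] w 0.064 F [-0.4 -0.1  0. ] q6 0.16
 turn [-0.     0.001  0.001] | shift now-axes cm [ 0.07 -0.08  7.55] | shift after-turn axes [ 0.06 -0.09  7.55]
scene [320 210  11   8  53] [0.5586 0.1298 0.0139]
scene [290 225  11   8  54] [0.577  0.2294 0.0143]
```

Call:
play_rows --moves '[[0.5,[0.05,-0.08,2],[0,0,0]],[0.5,[0,0,2.2],[0,0,0]],[0.5,[0,0,2],[0,0,0]],[0.5,[0,0,1.35],[0,0,0]],[0.5,[0,0,0],[0,0,0]],[0.5,[0,0,0],[0,0,0]],[0.0,[0,0,0],[0,0,0]],[-0.2,[0,0,0],[0,0,0]],[-1,[0,0,0],[0,0,0]],[-1,[0,0,0],[0,0,0]],[-1,[0,0,0],[0,0,0]],[-1,[0,0,0],[0,0,0]]]'

```text
clock: 19.07
eef_pos: [0.5826, 0.2133, 0.007]
tool_rot: [-0.096, 0.995, 0.0, 0.002]
ft_force: [-1.6, -0.0, 5.8]
grip_width: 0.0326
```

Call:
play_rows --moves '[[-1,[0,0,0],[0,0,0]],[-1,[0,0,-1],[0,0,0]],[-1,[0,0,-3],[0,0,0]],[-1,[0,0,-4],[0,0,0]],[-1,[0,0,-4],[0,0,0]],[-1,[0,0,-4],[0,0,0]],[-1,[0,0,-4],[0,0,0]],[-1,[0,0,-3],[0,0,0]],[-1,[0,0,0],[0,0,0]],[-1,[0,0,0],[0,0,0]],[-1,[0,0,0],[0,0,0]]]'

```text
clock: 19.98
eef_pos: [0.5802, 0.2126, 0.2338]
tool_rot: [-0.096, 0.995, -0.001, -0.001]
ft_force: [0.4, 0.2, -2.9]
grip_width: 0.0328
```

Run:
```python
from h import *
to([.5669,-.3103,.2],95)
```

```text
t 20.0 pos [0.5802 0.2126 0.2338] w 0.0328 F [ 0.4  0.2 -2.9] q6 0.16
 turn [-0.001 -0.003  0.104] | shift now-axes cm [ 11.26 -51.07   3.47] | shift after-turn axes [  5.89 -51.97   3.38]
```

Call:
play_rows --moves '[[-1,[0,-1.5,0],[0,0,0.104]],[-1,[0.4,-3,0],[0,0,0]],[-1,[0.4,-3.5,0],[0,0,0]],[-1,[0.4,-3.5,0],[0,0,0]],[-1,[0.4,-3.5,0],[0,0,0]],[-1,[0.4,-3.5,0],[0,0,0]],[-1,[0.4,-3.5,0],[0,0,0]],[-1,[0.4,-3.5,0],[0,0,0]],[-1,[0.4,-3.5,0],[0,0,0]],[-1,[0.4,-3.5,0],[0,0,0]],[-1,[0.4,-3.5,0],[0,0,0]],[-1,[0.4,-3.5,0],[0,0,0]]]'

```text
clock: 20.98
eef_pos: [0.5714, -0.1854, 0.232]
tool_rot: [-0.044, 0.999, 0.001, -0.003]
ft_force: [0.9, 0.2, -1.9]
grip_width: 0.0329
```

Call:
play_rows --moves '[[-1,[0.4,-3.5,0],[0,0,0]],[-1,[0.4,-3.5,0],[0,0,0]],[-1,[0.4,-3,0],[0,0,0]],[-1,[0,-1.5,0],[0,0,0]],[-1,[0,0,2],[0,0,0]],[-1,[0,0,3],[0,0,0]],[-1,[0,0,3],[0,0,0]],[-1,[0,0,0],[0,0,0]],[-1,[0,0,0],[0,0,0]],[-1,[0,0,0],[0,0,0]],[-1,[0,0,0],[0,0,0]]]'

```text
clock: 21.9
eef_pos: [0.5726, -0.3004, 0.1572]
tool_rot: [-0.044, 0.999, -0.001, 0.001]
ft_force: [0.8, 0.4, -1.2]
grip_width: 0.0331
```

Run:
```python
from h import *
to([.5669,-.3103,.03],95)
```

```text
t 21.9 pos [ 0.5726 -0.3004  0.1572] w 0.0331 F [ 0.8  0.4 -1.2] q6 -0.57
 turn [-0.003  0.002  0.001] | shift now-axes cm [ 0.69 -0.91 12.72] | shift after-turn axes [ 0.66 -0.94 12.72]
```

Call:
play_rows --moves '[[-1,[0.6,-0.9,0],[-0.003,0.002,0]],[-1,[0,0,3],[0,0,0]],[-1,[0,0,3],[0,0,0]],[-1,[0,0,2],[0,0,0]],[-1,[0,0,0],[0,0,0]],[-1,[0,0,0],[0,0,0]],[-1,[0,0,0],[0,0,0]],[-1,[0,0,0],[0,0,0]]]'

```text
clock: 22.57
eef_pos: [0.5678, -0.3105, 0.0782]
tool_rot: [-0.044, 0.999, -0.0, 0.001]
ft_force: [0.9, 0.7, -2.0]
grip_width: 0.0326
```

Run:
```python
from h import *
to([.5669,-.3103,.028],95)
im=shot('scene')[0]; cv2.imwrite('pics/s7.png',cv2.resize(im[90:210,310:470,::-1],None,fx=5,fy=5))
```

```text
t 22.6 pos [ 0.5678 -0.3105  0.0782] w 0.0326 F [ 0.9  0.7 -2. ] q6 -0.59
 turn [-0.001  0.002  0.   ] | shift now-axes cm [0.1  0.03 5.02] | shift after-turn axes [0.09 0.03 5.02]
```

View pics/s7.png

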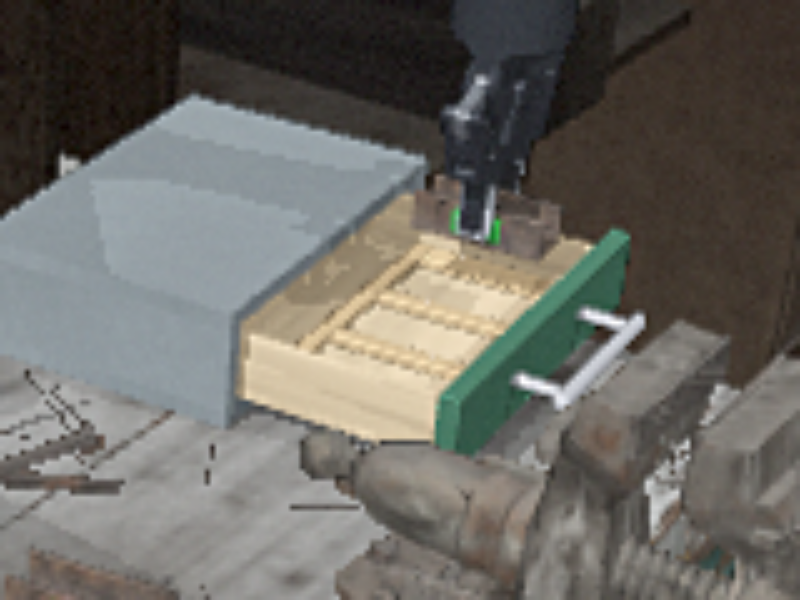

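Held level above the far nest, inside the walls. Lower.

Call:
play_rows --moves '[[-1,[0.08,0,1.5],[0,0,0]],[-1,[0,0,1.5],[0,0,0]],[-1,[0,0,1.2],[0,0,0]],[-1,[0,0,0.5],[0,0,0]],[-1,[0,0,0.3],[0,0,0]],[-1,[0,0,0],[0,0,0]],[-1,[0,0,0],[0,0,0]],[-1,[0,0,0],[0,0,0]]]'

```text
clock: 23.28
eef_pos: [0.5674, -0.309, 0.029]
tool_rot: [-0.044, 0.999, 0.001, 0.001]
ft_force: [-1.8, 2.9, 9.5]
grip_width: 0.033
```

Call:
play_rows --moves '[[-1,[0,0,0.15],[0,0,0]],[-1,[0,0,0],[0,0,0]],[-1,[0,0,0],[0,0,0]]]'

```text
clock: 23.53
eef_pos: [0.568, -0.3089, 0.029]
tool_rot: [-0.044, 0.999, 0.001, 0.002]
ft_force: [-2.5, 5.2, 14.8]
grip_width: 0.033
```

Call:
play_rows --moves '[[-1,[0,0,-0.15],[0,0,0]],[-1,[0,0,0],[0,0,0]],[-0.1,[0,0,0],[0,0,0]],[0.05,[0,0,0],[0,0,0]],[0.05,[0,0,0],[0,0,0]],[0.05,[0,0,-1],[0,0,0]],[0.05,[0,0,-2],[0,0,0]],[0.05,[0,0,-4],[0,0,0]],[0.5,[0,0,-4],[0,0,0]],[0.5,[0,0,-4],[0,0,0]],[0.5,[0,0,-4],[0,0,0]],[0.5,[0,0,0],[0,0,0]]]'

```text
clock: 24.53
eef_pos: [0.5687, -0.3115, 0.2256]
tool_rot: [-0.044, 0.999, -0.003, 0.005]
ft_force: [0.6, -0.3, 1.0]
grip_width: 0.0639
```

Call:
play_rows --moves '[[0.5,[0,3.5,0],[0,0,0]],[0.5,[0,3.5,0],[0,0,0]],[0.5,[0,3.5,0],[0,0,0]],[0.5,[0,3.5,0],[0,0,0]],[0.5,[0,3.5,0],[0,0,0]],[0.5,[0,3.5,0],[0,0,0]],[0.5,[0,3.5,0],[0,0,0]],[0.5,[0,3.5,0],[0,0,0]],[0.5,[0,3.5,0],[0,0,0]],[0.5,[0,3.5,0],[0,0,0]],[0.5,[0,3.5,0],[0,0,0]],[0.5,[0,0,0],[0,0,-0.1]]]'

```text
clock: 25.53
eef_pos: [0.5305, 0.0793, 0.2158]
tool_rot: [-0.098, 0.995, 0.002, -0.002]
ft_force: [0.4, -0.8, -0.4]
grip_width: 0.0642
```

Run:
```python
from h import *
to([.5635,.1125,.09],101)
D={n:shot(n) for n in('top','scene')}
for n,(im,d,K,T,_) in D.items():
    P=cloud(d,K,T)
    for c in 'gr':
        for m,s,ce in blobs(im,c): print(n,c,s[:],np.median(P[m&(d>0)],0).round(4))
im,d,K,T,_=D['top'];P=cloud(d,K,T)
a=cv2.resize(im[160:270,390:510,::-1],None,fx=4,fy=4);b=cv2.resize(D['scene'][0][100:210,350:450,::-1],None,fx=3.2,fy=4)
cv2.imwrite('pics/m8.png',np.hstack([a,b]))
```

```text
t 25.5 pos [0.5305 0.0793 0.2158] w 0.0642 F [ 0.4 -0.8 -0.4] q6 -0.05
 turn [ 0.005 -0.004  0.004] | shift now-axes cm [-3.93  2.55 12.58] | shift after-turn axes [-3.88  2.63 12.58]
top g [471 203   5  21  44] [ 0.5647 -0.3157  0.0293]
top r [ 168  224   56   53 1546] [0.4795 0.4566 0.0231]
top r [201 240   9  22 148] [0.4747 0.4104 0.0253]
scene g [399 146  10   6  39] [ 0.5642 -0.2917  0.0371]
scene g [320 210  11   8  52] [0.5604 0.1305 0.0153]
scene r [ 222  261   92   72 2901] [0.4639 0.4621 0.02  ]
scene r [270 273  21  16  91] [0.4737 0.401  0.025 ]
scene r [267 278  10  12  53] [0.4767 0.4251 0.0328]
```

View pics/m8.png

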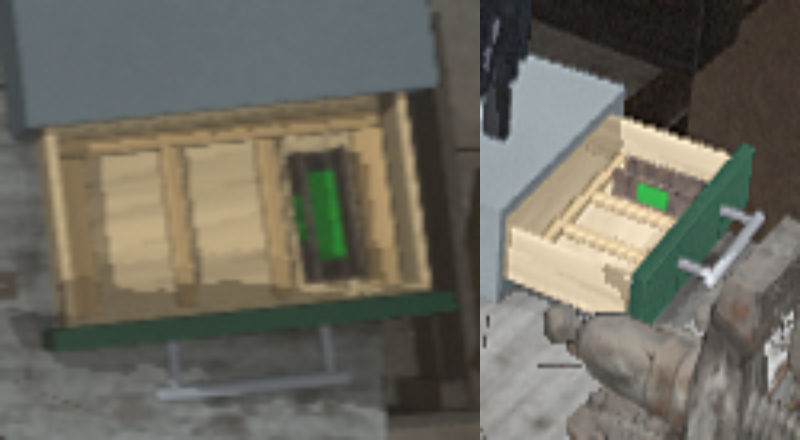

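The first green lies in the far nest: plate z 0.029, floor about 0.022, so fully down. The second green hasn't moved.

Call:
play_rows --moves '[[0.5,[-1.95,1.3,0],[0.005,-0.004,0]],[0.5,[-1.95,1.3,0],[0,0,0]],[0.5,[0,0,3.5],[0,0,0]],[0.5,[0,0,3.5],[0,0,0]],[0.5,[0,0,3.5],[0,0,0]],[0.5,[0,0,2],[0,0,0]],[0.5,[0,0,0],[0,0,0]],[0.5,[0,0,0],[0,0,0]],[0.5,[0,0,0],[0,0,0]],[0.5,[0,0,0],[0,0,0]]]'

```text
clock: 26.47
eef_pos: [0.5675, 0.1062, 0.0935]
tool_rot: [-0.093, 0.996, -0.001, 0.003]
ft_force: [-0.2, -0.1, 0.5]
grip_width: 0.0639
```

Run:
```python
from h import *
to([.5635,.1125,.006],101)
im,d,K,T,_=shot('scene');P=cloud(d,K,T)
for m,s,ce in blobs(im,'g'): print('scene',s,np.median(P[m&(d>0)],0).round(4))
```

```text
t 26.5 pos [0.5675 0.1062 0.0935] w 0.0639 F [-0.2 -0.1  0.5] q6 0.0
 turn [-0.003  0.006 -0.006] | shift now-axes cm [0.33 0.71 8.74] | shift after-turn axes [0.27 0.69 8.75]
scene [399 146  10   7  40] [ 0.563  -0.291   0.0373]
scene [320 210  11   8  52] [0.5592 0.1298 0.0147]
```

Call:
play_rows --moves '[[0.5,[0.28,0.69,2],[-0.003,0.006,-0.006]],[0.5,[0,0,2.5],[0,0,0]],[0.5,[0,0,2.5],[0,0,0]],[0.5,[0,0,1.65],[0,0,0]],[0.5,[0,0,0],[0,0,0]],[0.5,[0,0,0],[0,0,0]],[0.0,[0,0,0],[0,0,0]],[-0.2,[0,0,0],[0,0,0]],[-1,[0,0,0],[0,0,0]],[-1,[0,0,0],[0,0,0]],[-1,[0,0,0],[0,0,0]],[-1,[0,0,0],[0,0,0]]]'

```text
clock: 27.52
eef_pos: [0.5634, 0.113, 0.007]
tool_rot: [-0.097, 0.995, 0.0, 0.0]
ft_force: [1.1, -0.4, 6.5]
grip_width: 0.0328
```

Call:
play_rows --moves '[[-1,[0,0,0],[0,0,0]],[-1,[0,0,-1],[0,0,0]],[-1,[0,0,-3],[0,0,0]],[-1,[0,0,-4],[0,0,0]],[-1,[0,0,-4],[0,0,0]],[-1,[0,0,-4],[0,0,0]],[-1,[0,0,-4],[0,0,0]],[-1,[0,0,-3],[0,0,0]],[-1,[0,0,0],[0,0,0]],[-1,[0,0,0],[0,0,0]],[-1,[0,0,0],[0,0,0]]]'

```text
clock: 28.43
eef_pos: [0.5615, 0.1125, 0.2338]
tool_rot: [-0.097, 0.995, -0.0, -0.003]
ft_force: [0.6, -0.9, -3.3]
grip_width: 0.033
```

Run:
```python
from h import *
to([.5613,-.2455,.15],95)
im,d,K,T,_=shot('scene');P=cloud(d,K,T)
for m,s,ce in blobs(im,'g'): print('scene',s,np.median(P[m&(d>0)],0).round(4))
```

```text
t 28.4 pos [0.5615 0.1125 0.2338] w 0.033 F [ 0.6 -0.9 -3.3] q6 0.0
 turn [ 0.    -0.006  0.106] | shift now-axes cm [  6.86 -35.14   8.4 ] | shift after-turn axes [  3.14 -35.67   8.38]
scene [331 135   3   6  13] [0.544  0.1273 0.2396]
scene [399 146  10   6  37] [ 0.5626 -0.2903  0.0371]
```

Call:
play_rows --moves '[[-1,[0,-1.5,0],[0,0,0.106]],[-1,[0.3,-3,0],[0,0,0]],[-1,[0.3,-3.5,0],[0,0,0]],[-1,[0.3,-3.5,0],[0,0,0]],[-1,[0.3,-3.5,0],[0,0,0]],[-1,[0.3,-3.5,0],[0,0,0]],[-1,[0.3,-3.5,0],[0,0,0]],[-1,[0.3,-3.5,0],[0,0,0]],[-1,[0.3,-3.5,0],[0,0,0]],[-1,[0.3,-3.5,0],[0,0,0]],[-1,[0.3,-2.5,0],[0,0,0]],[-1,[0,-0.5,0],[0,0,0]]]'

```text
clock: 29.48
eef_pos: [0.5631, -0.2477, 0.2313]
tool_rot: [-0.041, 0.999, 0.0, -0.005]
ft_force: [0.4, 0.4, -3.5]
grip_width: 0.0327
```

Call:
play_rows --moves '[[-1,[0,0,2],[0,0,0]],[-1,[0,0,3],[0,0,0]],[-1,[0,0,3],[0,0,0]],[-1,[0,0,3],[0,0,0]],[-1,[0,0,2],[0,0,0]],[-1,[0,0,0],[0,0,0]],[-1,[0,0,0],[0,0,0]],[-1,[0,0,0],[0,0,0]],[-1,[0,0,0],[0,0,0]]]'

```text
clock: 30.23
eef_pos: [0.5659, -0.2437, 0.1065]
tool_rot: [-0.044, 0.999, -0.001, -0.001]
ft_force: [-0.3, -0.0, -2.3]
grip_width: 0.0328
```

Run:
```python
from h import *
to([.5613,-.2455,.03],95)
```

```text
t 30.2 pos [ 0.5659 -0.2437  0.1065] w 0.0328 F [-0.3 -0.  -2.3] q6 -0.49
 turn [-0.001 -0.001  0.001] | shift now-axes cm [ 0.46 -0.13  7.65] | shift after-turn axes [ 0.47 -0.14  7.65]
```

Call:
play_rows --moves '[[-1,[0.45,-0.13,1.5],[0,0,0]],[-1,[0,0,2],[0,0,0]],[-1,[0,0,2],[0,0,0]],[-1,[0,0,1.2],[0,0,0]],[-1,[0,0,0.6],[0,0,0]],[-1,[0,0,0.3],[0,0,0]],[-1,[0,0,0],[0,0,0]],[-1,[0,0,0],[0,0,0]],[-1,[0,0,0],[0,0,0]]]'

```text
clock: 30.98
eef_pos: [0.561, -0.2456, 0.0302]
tool_rot: [-0.044, 0.999, -0.001, -0.001]
ft_force: [-0.1, 0.0, -3.8]
grip_width: 0.0328
```

Call:
play_rows --moves '[[-1,[0,0,0.12],[0,0,0]],[-1,[0,0,0],[0,0,0]],[-1,[0,0,0],[0,0,0]]]'

```text
clock: 31.23
eef_pos: [0.561, -0.2456, 0.0291]
tool_rot: [-0.044, 0.999, -0.001, -0.001]
ft_force: [-0.4, -0.3, 4.7]
grip_width: 0.0326
```

Contact. Release, rise, and move aside to look.

Call:
play_rows --moves '[[-1,[0,0,0],[0,0,0]],[-0.1,[0,0,0],[0,0,0]],[0.0,[0,0,0],[0,0,0]],[0.0,[0,0,0],[0,0,0]],[0.0,[0,0,-1],[0,0,0]],[0.0,[0,0,-2],[0,0,0]],[0.0,[0,0,-4],[0,0,0]],[0.0,[0,0,-4],[0,0,0]],[0.0,[0,0,-4],[0,0,0]],[-0.45,[0,0,-4],[0,0,0]],[-0.45,[0,0,0],[0,0,0]],[-0.45,[0,0,0],[0,0,0]]]'

```text
clock: 32.23
eef_pos: [0.5624, -0.2456, 0.2213]
tool_rot: [-0.044, 0.999, -0.002, 0.001]
ft_force: [1.1, 0.5, -0.7]
grip_width: 0.0238
```

Call:
play_rows --moves '[[-0.45,[4,0,0],[0,0,0.12]],[-0.45,[4,0,0],[0,0,0.12]],[-0.45,[3,0,0],[0,0,0.12]],[-0.45,[0,0,0],[0,0,0.12]],[-0.45,[0,0,0],[0,0,0.12]],[-0.45,[0,0,0],[0,0,0.12]],[-0.45,[0,0,0],[0,0,0.12]],[-0.45,[0,0,0],[0,0,0.12]],[-0.45,[0,0,0],[0,0,0.12]],[-0.45,[0,0,0],[0,0,0.12]],[-0.45,[0,0,0],[0,0,0.12]],[-0.45,[0,0,0],[0,0,0.12]]]'

```text
clock: 33.23
eef_pos: [0.45, -0.2419, 0.2159]
tool_rot: [0.628, 0.778, -0.002, -0.004]
ft_force: [-0.1, -0.1, -0.1]
grip_width: 0.0234
```

Run:
```python
from h import *
to([.4520,-.2535,.1],5)
D={n:shot(n) for n in('top','scene')}
for n,(im,d,K,T,_) in D.items():
    P=cloud(d,K,T)
    for c in 'gr':
        for m,s,ce in blobs(im,c): print(n,c,s[:],np.median(P[m&(d>0)],0).round(4))
im,d,K,T,_=D['top']
a=cv2.resize(im[160:270,390:510,::-1],None,fx=4,fy=4);b=cv2.resize(D['scene'][0][100:210,350:450,::-1],None,fx=3.2,fy=4)
cv2.imwrite('pics/m9.png',np.hstack([a,b]))
```

```text
t 33.2 pos [ 0.45   -0.2419  0.2159] w 0.0234 F [-0.1 -0.1 -0.1] q6 0.87
 turn [-0.008 -0.003  0.125] | shift now-axes cm [-1.21  0.04 11.59] | shift after-turn axes [-1.17  0.1  11.59]
top g [469 203   7  21  56] [ 0.5631 -0.3151  0.029 ]
top g [447 205   5  21  41] [ 0.563  -0.2516  0.0293]
top r [ 168  224   55   53 1534] [0.4804 0.4565 0.0228]
top r [201 240   9  22 148] [0.4747 0.4105 0.026 ]
scene g [399 146  10   5  30] [ 0.5617 -0.291   0.0384]
scene g [390 154  10   7  43] [ 0.5594 -0.2275  0.0362]
scene r [ 221  261   93   72 2908] [0.4633 0.4619 0.0202]
scene r [270 273  21  16  93] [0.4729 0.4015 0.0253]
scene r [267 278  10  12  55] [0.4762 0.4253 0.0331]
```

View pics/m9.png

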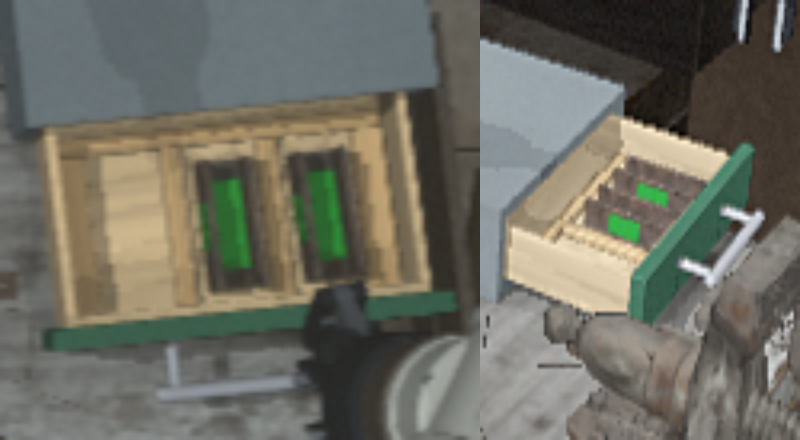

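Both greens lie flat in the middle and far nests, with plate z at 0.029 for both. Now grip the handle again to shut the drawer.

Call:
play_rows --moves '[[-0.45,[-1.2,0,0],[0,0,0.125]],[-0.45,[0,0.05,2.5],[0,0,0]],[-0.45,[0,0,3.5],[0,0,0]],[-0.45,[0,0,3.5],[0,0,0]],[-0.45,[0,0,2],[0,0,0]],[-0.45,[0,0,0],[0,0,0]],[-0.45,[0,0,0],[0,0,0]],[-0.45,[0,0,0],[0,0,0]],[-0.45,[0,0,0],[0,0,0]]]'

```text
clock: 34.08
eef_pos: [0.4552, -0.2551, 0.1048]
tool_rot: [0.673, 0.74, -0.001, 0.0]
ft_force: [-0.1, -0.5, 0.1]
grip_width: 0.0233
```

Run:
```python
from h import *
to([.4522,-.2535,.028],5)
```

```text
t 34.1 pos [ 0.4552 -0.2551  0.1048] w 0.0233 F [-0.1 -0.5  0.1] q6 0.97
 turn [-0.001  0.002  0.007] | shift now-axes cm [ 0.2  -0.27  7.68] | shift after-turn axes [ 0.19 -0.28  7.68]
```

Call:
play_rows --moves '[[-0.45,[0.2,-0.27,1.5],[0,0,0.007]],[-0.45,[0,0,2],[0,0,0]],[-0.45,[0,0,2.2],[0,0,0]],[-0.45,[0,0,1.9],[0,0,0]],[-0.45,[0,0,0],[0,0,0]],[-0.45,[0,0,0],[0,0,0]],[-1,[0,0,0],[0,0,0]],[-1,[0,0,0],[0,0,0]],[-1,[0,0,0],[0,0,0]],[-1,[0,0,0],[0,0,0]]]'

```text
clock: 34.92
eef_pos: [0.4526, -0.2534, 0.029]
tool_rot: [0.676, 0.737, -0.001, 0.001]
ft_force: [1.5, 1.0, 6.7]
grip_width: 0.0089
```

Call:
play_rows --moves '[[-1,[0,0.6,0],[0,0,0]],[-1,[0,1.1,0],[0,0,0]],[-1,[0,1.2,0],[0,0,0]],[-1,[0,1.2,0],[0,0,0]],[-1,[0,1.2,0],[0,0,0]],[-1,[0,1.2,0],[0,0,0]],[-1,[0,1.2,0],[0,0,0]],[-1,[0,1.2,0],[0,0,0]],[-1,[0,1.2,0],[0,0,0]],[-1,[0,1.0,0],[0,0,0]],[-1,[0,0.6,0],[0,0,0]],[-1,[0,0,0],[0,0,0]]]'

```text
clock: 35.92
eef_pos: [0.5701, -0.2434, 0.0291]
tool_rot: [0.676, 0.737, -0.001, 0.001]
ft_force: [2.2, 0.1, 6.2]
grip_width: 0.0089
```

Call:
play_rows --moves '[[-1,[0,0,0],[0,0,0]],[-1,[0,0.5,0],[0,0,0]],[-1,[0,0.5,0],[0,0,0]],[-1,[0,0,0],[0,0,0]],[-1,[0,0,0],[0,0,0]],[-1,[0,0,0],[0,0,0]]]'

```text
clock: 36.42
eef_pos: [0.5789, -0.2426, 0.029]
tool_rot: [0.676, 0.737, -0.001, 0.001]
ft_force: [-0.1, 0.1, 7.1]
grip_width: 0.0087
```

Call:
play_rows --moves '[[-1,[0,0.4,0],[0,0,0]],[-1,[0,0.4,0],[0,0,0]],[-1,[0,0,0],[0,0,0]],[-1,[0,0,0],[0,0,0]],[-1,[0,0,0],[0,0,0]]]'

```text
clock: 36.83
eef_pos: [0.5855, -0.242, 0.0291]
tool_rot: [0.676, 0.737, -0.002, -0.0]
ft_force: [-2.4, -0.2, 9.1]
grip_width: 0.0087
```

Call:
play_rows --moves '[[-1,[0,0.3,0],[0,0,0]],[-1,[0,0.2,0],[0,0,0]],[-1,[0,0,0],[0,0,0]],[-1,[0,0,0],[0,0,0]],[-1,[0,0,0],[0,0,0]]]'

```text
clock: 37.25
eef_pos: [0.5855, -0.242, 0.029]
tool_rot: [0.677, 0.736, -0.005, -0.003]
ft_force: [-14.6, -0.2, 18.5]
grip_width: 0.0088
```

Stopped at x=0.5855 (0.1336 m travel). Release without pulling, and rise.

Call:
play_rows --moves '[[-1,[0,-0.35,0],[0,0,0]],[-0.45,[0,0,0],[0,0,0]],[-0.45,[0,0,0],[0,0,0]],[-0.45,[0,0,0],[0,0,0]],[-0.45,[0,0,-1],[0,0,0]],[-0.45,[0,0,-3],[0,0,0]],[-0.45,[0,0,-4],[0,0,0]],[-0.45,[0,0,-4],[0,0,0]],[-0.45,[0,0,-4],[0,0,0]],[-0.45,[0,0,-4],[0,0,0]],[-0.45,[0,-3,0],[0,0,0]],[-0.45,[0,0,0],[0,0,0]]]'

```text
clock: 38.25
eef_pos: [0.5561, -0.2441, 0.2311]
tool_rot: [0.676, 0.737, -0.001, 0.001]
ft_force: [-0.6, -0.5, -1.2]
grip_width: 0.0234
```

Call:
play_rows --moves '[[-0.45,[0,-4,0],[0,0,0]],[-0.45,[0,-4,0],[0,0,0]],[-0.45,[0,-4,0],[0,0,0]],[-0.45,[0,-4,0],[0,0,0]],[-0.45,[0,-3,0],[0,0,0]],[-0.45,[0,0,0],[0,0,0]],[-0.45,[0,0,0],[0,0,0]],[-0.45,[0,0,0],[0,0,0]],[-0.45,[0,0,0],[0,0,0]]]'

```text
clock: 39.0
eef_pos: [0.3697, -0.26, 0.2275]
tool_rot: [0.676, 0.737, -0.001, -0.001]
ft_force: [0.0, 0.1, 1.1]
grip_width: 0.0235
```

Run:
```python
from h import *
to([.5,-.2,.2],5)
D={n:shot(n) for n in('top','scene')}
for n,(im,d,K,T,_) in D.items():
    P=cloud(d,K,T)
    for c in 'gr':
        for m,s,ce in blobs(im,c): print(n,c,s[:],np.median(P[m&(d>0)],0).round(4))
a=cv2.resize(D['top'][0][110:280,160:510,::-1],None,fx=2,fy=2);b=cv2.resize(D['scene'][0][90:210,300:475,::-1],None,fx=4,fy=2)
cv2.imwrite('pics/m10.png',np.vstack([a,b]))
```

```text
t 39.0 pos [ 0.3697 -0.26    0.2275] w 0.0235 F [0.  0.1 1.1] q6 0.87
 turn [-0.003  0.     0.   ] | shift now-axes cm [ 4.84 13.52  2.71] | shift after-turn axes [ 4.84 13.51  2.75]
top r [ 168  224   56   53 1524] [0.4795 0.4566 0.0228]
top r [201 240   9  22 146] [0.4747 0.4108 0.0258]
scene r [ 222  261   92   72 2909] [0.4632 0.462  0.0201]
scene r [270 273  21  16  92] [0.4722 0.4007 0.0251]
scene r [267 278  10  12  54] [0.4763 0.4253 0.0333]
```

View pics/m10.png

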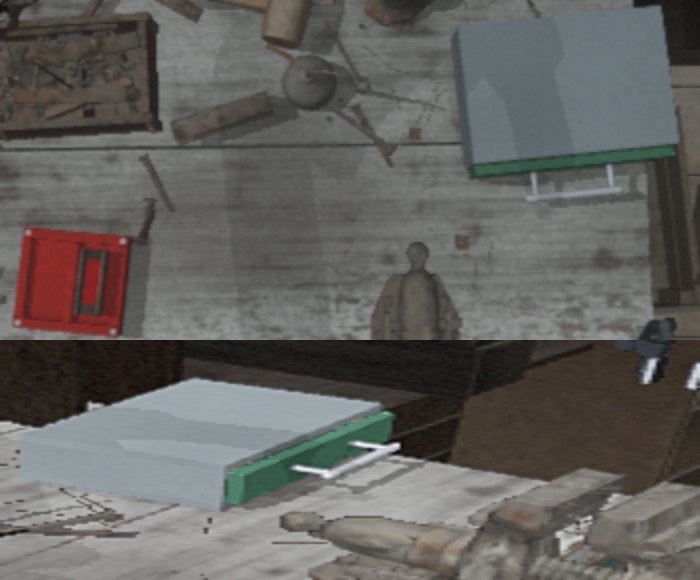

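The drawer front is flush with the cabinet, no wood shows, the red bracket is in its nest, and the bench is clear of tagged brackets. Handing in.

```bash
python3 -c "
from h import *
print(bot.job_done())"
```

```text
the job is handed in; nothing more can be done
None
```

The job is handed in, at about 39 s on the robot's clock. This start had two green brackets and one red one. I pulled the drawer out to its stop and laid the greens in the middle and far (−y) nests. The red went in the reject tray's −y nest, and then I shut the drawer. I did not touch the plain channel or the oil can.

**Last checks:**
- **Brackets:** All lie fully down. The tag plates read z ≈ 0.029 m in the drawer, seen before it was shut, and 0.025 m in the tray.
- **Drawer:** It stopped after 0.1336 m of travel, against the stated 0.134 m. The last pictures show the front flush with the cabinet and no tagged brackets left on the bench.
- **Forces:** The highest reading was about 24 N, when pressing the drawer shut. The first green touched down with a small sideways push of about 5 N, but its height and the pictures show it settled.
- **Disagreements:** None between the checks. I viewed 16 pictures, two over the budget of 14.

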